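# Weigh down a pattern board and mark its eyelets with an awl

## Task

Stand all the cast pattern weights upright on the white pattern board to hold it down, clear of the brass eyelets. Then take the awl and, with its point slanting down, touch it to the board inside every eyelet in turn, from the board's square end to its round end, resting about a second in each. Finish with the awl lying in its wooden cradle, handle level in both saddles, all the weights still on the board, and the round chalk tin left where it stands.

Things in the scene. Friction and masses are not known exactly. Their poses are not given: they have to be found in the camera images.
- board: flat white pattern board, fixed to the table, 190 mm wide (its x) and 360 mm long (its y), 5 mm thick: a straight square end at y = -180 mm, a round end (radius 95 mm about y = +85 mm) at y = +180 mm; origin on the table under its middle, top at z = 5 mm. A thin grey line runs along y at x = 12 mm; the eyelets lie on its far (+x) side, at x = 45 to 62 mm
- mark1: first of the five brass eyelets of the row, counted from the square end: flat ring of 16 mm outer diameter round a black dot of 10 mm, printed thin on the pattern board; origin at its centre on the board's top surface. Eyelets 1 to 5 run from the square end (-y of the board) to the round end
- mark2: second of the five brass eyelets of the row, counted from the square end: flat ring of 16 mm outer diameter round a black dot of 10 mm, printed thin on the pattern board; origin at its centre on the board's top surface. Eyelets 1 to 5 run from the square end (-y of the board) to the round end
- mark3: third of the five brass eyelets of the row, counted from the square end: flat ring of 16 mm outer diameter round a black dot of 10 mm, printed thin on the pattern board; origin at its centre on the board's top surface. Eyelets 1 to 5 run from the square end (-y of the board) to the round end
- mark4: fourth of the five brass eyelets of the row, counted from the square end: flat ring of 16 mm outer diameter round a black dot of 10 mm, printed thin on the pattern board; origin at its centre on the board's top surface. Eyelets 1 to 5 run from the square end (-y of the board) to the round end
- mark5: fifth of the five brass eyelets of the row, counted from the square end: flat ring of 16 mm outer diameter round a black dot of 10 mm, printed thin on the pattern board; origin at its centre on the board's top surface. Eyelets 1 to 5 run from the square end (-y of the board) to the round end
- weight1: loose dark cast-iron pattern weight of about 0.5 kg: base 64 x 56 x 18 mm, on it an upright round handle: a neck of 20 mm diameter up to 44 mm, then a grip of 28 mm diameter from 44 to 82 mm height; origin at the centre of its underside, z up. May be absent; three or four are present, all alike
- weight2: loose dark cast-iron pattern weight of about 0.5 kg: base 64 x 56 x 18 mm, on it an upright round handle: a neck of 20 mm diameter up to 44 mm, then a grip of 28 mm diameter from 44 to 82 mm height; origin at the centre of its underside, z up. May be absent; three or four are present, all alike
- weight3: loose dark cast-iron pattern weight of about 0.5 kg: base 64 x 56 x 18 mm, on it an upright round handle: a neck of 20 mm diameter up to 44 mm, then a grip of 28 mm diameter from 44 to 82 mm height; origin at the centre of its underside, z up. May be absent; three or four are present, all alike
- weight4: loose dark cast-iron pattern weight of about 0.5 kg: base 64 x 56 x 18 mm, on it an upright round handle: a neck of 20 mm diameter up to 44 mm, then a grip of 28 mm diameter from 44 to 82 mm height; origin at the centre of its underside, z up. May be absent; three or four are present, all alike
- awl: loose marking awl of about 80 g: square dark wooden handle 100 x 22 x 22 mm and a steel needle of 6.4 mm diameter that stands 67 mm out of its front end; origin in the middle of the handle (on its axis), x along the awl towards the tip; lies on the table at first (origin 11 mm above it)
- awl_tip (a point): the awl's point, on its axis 117 mm ahead of the middle of the handle; the very end is a ball of 4 mm diameter
- cradle: fixed wooden awl cradle: base 120 x 64 x 8 mm, origin at its underside's centre, x along it. Two saddles, 10 mm thick, at x = -34 and +34 mm: a flat seat 29 mm above the table between cheeks 28 mm apart, flared on top, 55 mm high. The awl's handle lies in both, along x, its axis 40 mm above the origin; between the saddles there is room for the fingers down to the base
- chalk_tin: flat round aluminium chalk tin, 72 mm in diameter, 24 mm high, about 0.2 kg: a loose bystander; origin at the centre of its underside
Mind the look-alikes: they are no part of the job. What is shaped like the weight3 but green, purple or turquoise is not meant.

How it is judged:
On the way, in this order (a step that is already met when the one before it is completed fails the run):
1. every weight stands on the pattern board (x of weight1 in the frame of board between -0.08 and 0.08 m and y of weight1 in the frame of board between -0.165 and 0.165 m and z of weight1 in the frame of board between 0.002 and 0.009 m and angle between each of weight1, weight2, weight3, weight4's own z axis and vertical below 0.1 rad and linear speed of each of weight1, weight2, weight3, weight4 below 0.03 m/s and contact force between each of weight1, weight2, weight3, weight4 and the fingers below 0.1 N and x of weight2 in the frame of board between -0.08 and 0.08 m and y of weight2 in the frame of board between -0.165 and 0.165 m and z of weight2 in the frame of board between 0.002 and 0.009 m and x of weight3 in the frame of board between -0.08 and 0.08 m and y of weight3 in the frame of board between -0.165 and 0.165 m and z of weight3 in the frame of board between 0.002 and 0.009 m and x of weight4 in the frame of board between -0.08 and 0.08 m and y of weight4 in the frame of board between -0.165 and 0.165 m and z of weight4 in the frame of board between 0.002 and 0.009 m), for 0.2 s.
2. the awl's tip, pointing down, is touched to the board inside eyelet mark1 (distance between awl_tip and mark1 below 0.0055 m and contact force between awl and board above 0.3 N and angle between awl's own x axis and vertical above 1.9 rad), for 0.5 s.
3. the awl's tip, pointing down, is touched to the board inside eyelet mark2 (distance between awl_tip and mark2 below 0.0055 m and contact force between awl and board above 0.3 N and angle between awl's own x axis and vertical above 1.9 rad), for 0.5 s.
4. the awl's tip, pointing down, is touched to the board inside eyelet mark3 (distance between awl_tip and mark3 below 0.0055 m and contact force between awl and board above 0.3 N and angle between awl's own x axis and vertical above 1.9 rad), for 0.5 s.
5. the awl's tip, pointing down, is touched to the board inside eyelet mark4 (distance between awl_tip and mark4 below 0.0055 m and contact force between awl and board above 0.3 N and angle between awl's own x axis and vertical above 1.9 rad), for 0.5 s.
6. the awl's tip, pointing down, is touched to the board inside eyelet mark5 (distance between awl_tip and mark5 below 0.0055 m and contact force between awl and board above 0.3 N and angle between awl's own x axis and vertical above 1.9 rad), for 0.5 s.
At the end, for the whole second after the job is handed in: Every weight stands level (0.1 rad) and released on the board, its centre at least 15 mm inside the edges; the awl rests released in the cradle, its middle within 16 mm along and 6 mm across the cradle's origin, 36 to 44 mm above the table, in line within 0.12 rad (all of step 1 and x of awl in the frame of cradle between -0.016 and 0.016 m and y of awl in the frame of cradle between -0.006 and 0.006 m and z of awl in the frame of cradle between 0.036 and 0.044 m and angle between the x axis of awl and the x axis of cradle, either way round below 0.12 rad and linear speed of awl below 0.02 m/s); the robot touches nothing.
It fails at once if the chalk tin is pushed more than 3 cm (distance of chalk_tin from where it was at the start of the episode above 0.03 m).
Of weight1, weight2, weight3, weight4 only 3 to 4 are there at a start; the rules pass over those that are not, and their reading is None.
At some moment in a run one of weight1, weight2, weight3, weight4 may be knocked a few centimetres aside while the robot is not near it.
It also fails if it takes over 208 s, if anything falls off the work surface, if the arm or the gripper's body presses on something with over 40 N, if the wrist force passes 120 N, or if a joint passes its speed limit or range.

## Robot

A 6-joint arm with a two-finger parallel gripper is mounted at the origin on the work surface. World frame = base frame: x ahead of the robot, y to its left, z up, the work surface at z = 0. Lengths are in m, angles in rad, forces in N, time in s.
With the tool pointing down it reaches from about 0.3 to 0.775 m from the base axis. Payload 14.6 kg.
Tool frame: the origin (TCP) lies midway between the tips of the shut fingers; the grasp point (between the pads) lies 19 mm behind it; z points along the fingers, y is the line along which they close (so a half turn about z gives the same grasp; the last joint's range is limited). The gripper opens to 85 mm and grips with 20 to 120 N. Pads are 22 mm wide; open, the fingers measure 114 mm over their backs; the gripper's body (76 mm by 85 mm) begins 54 mm behind the grasp point. The pads swing forward as they close: fully open they stand 13 mm farther back than shut.
Start: joints at [-1.39, 0.3, 1.521, -0, 1.321, -0.067], TCP at [0.135, -0.533, 0.231] pointing down, gripper open.
Joint ranges: [-3.03, 3.03], [-0.79, 2.21], [0.23, 2.52], [-1.04, 4.18], [0, 3.07], [-2.55, 2.55]. Speed limits (rad/s): [2.22, 2.22, 2.57, 3.14, 3.14, 3.14].

## Interface

Orientations are given as a unit quaternion [w, x, y, z].
In Python, from cell import ctrl gives the robot as it stands. The module is installed in compiled form; this text tells all that it offers.
- The arm moves only by the tool play_rows, never from a script. Its argument "commands" is a list of rows, each a list of 4 numbers: the shift along the tool's x, y, z in cm, then the turn about the tool's z in degrees. In form: [[tx, ty, tz, roll], ...]. A call has 1 to 5 rows; each row is the pose to reach, as a shift and turn from the pose commanded when the call began, along the tool's axes at that moment; what a row does not reach only later rows make up. A row lasts 1/12 s, in which the tool goes at most 41.7 mm and 7.16 degrees, less where a joint would pass 70% of its speed; a pose out of reach is approached as far as the arm can. A call with a gripper value outside its range is refused whole. "hand" is the opening, from -1 (shut) to 1 (fully open), set as the call begins (left out, the last holds). The fingers move at their own pace and stop on an object; "newtons" is the grip in N (left out, the last holds). Time passes only in rows, so rows that repeat a pose let the fingers close. It gives the time, the measured TCP pose, the force, the opening and the grip force at its end, in the units of the state.
- ctrl.get_state(): the state, without advancing time (a new reading comes with each control period).
- ctrl.get_image(name): name is "scene" or "top" or "wrist"; returns a dict with "pixels" (480x640x3 uint8, red, green, blue), "z_map" (480x640 float32, m along the optical axis (not along the pixel's ray), 0 where there is no reading), "mtx" (3x3 intrinsics, pixels), "R" (3x3) and "t" (3): a world point X has camera coordinates R X + t. Camera axes: x right, y down, z forward; pixel columns grow to the right and rows downward; lengths in m; the calibration is good to about 2 mm. A picture is of the moment at which its call begins.
- ctrl.hand_in(): hands the job in; it is judged then, once.
The state is a dict: "time_s": time; "joints": joint angles; "qd": joint speeds; "tau": joint torques, N m; "tool_pos": TCP position; "tcp_rot": TCP orientation; "ft_force": force on the tool from outside, world axes, zero at the start; "ft_torque": the same for the moment, N m; "grip_width": opening from 0.0 (shut) to 1.0 (fully open); "gripper_force": force on a finger pad.
Only numpy, scipy, OpenCV 4.12 (cv2) and the standard library are available. Lean on these libraries where they do the work, as an engineer would, in place of code of your own. Each camera call takes 0.05 s, during which the arm holds its last target. There are 200 camera calls.

## Working session

There is one attempt and no reset: what is moved stays moved. The work goes in short steps, Python scripts to look and compute and a tool call to move; the robot and the scene stay as the last step left them, time stands still between calls to the robot, and variables do not carry over. Pictures are saved under pics/ and viewed, at most 14 in all, crops included, and the job is handed in when it is done.

Besides the shell and the picture viewer there is one more tool, called in YAML: its name, and indented under it one key for each argument. play_rows: Moves the arm, as the interface text tells. Its arguments: {"type":"object","properties":{"commands":{"type":"array"},"hand":{"type":"number"},"newtons":{"type":"number"}},"required":["commands"]}

```bash
mkdir -p pics; ls; cat > h.py <<'E'
import numpy as np, cv2, pickle
from cell import ctrl
def grab(n,tag):
    d=ctrl.get_image(n); pickle.dump(d,open(f'{tag}.pkl','wb'))
    cv2.imwrite(f'pics/{tag}.png',d['pixels'][...,::-1]); return d
def load(tag): return pickle.load(open(f'{tag}.pkl','rb'))
def px(d,u,v,z=None):
    "world point at pixel; z=None uses depth, else intersects plane z"
    r=np.linalg.inv(d['mtx'])@[u,v,1.]; R=d['R'];t=d['t']
    if z is None: return R.T@(r*d['z_map'][int(round(v)),int(round(u))]-t)
    o=-R.T@t; w=R.T@r; return o+w*(z-o[2])/w[2]
def proj(d,X):
    c=d['mtx']@(d['R']@np.asarray(X,float)+d['t']); return c[:2]/c[2]
E
python3 - <<'E'
from h import *
for n in('scene','top'): d=grab(n,n+'0'); print(n,d['R'].round(3).tolist(),d['t'].round(3),d['mtx'].round(1).tolist())
s=ctrl.get_state(); print({k:np.round(v,3) for k,v in s.items()})
E
```

```text
pics
scene [[0.565, 0.825, 0.014], [0.678, -0.454, -0.578], [-0.47, 0.336, -0.816]] [-0.224 -0.367  1.858] [[529.5, 0.0, 321.7], [0.0, 529.5, 234.7], [0.0, 0.0, 1.0]]
top [[-0.025, -0.999, 0.027], [-0.984, 0.02, -0.174], [0.174, -0.031, -0.984]] [-0.088  0.527  1.047] [[449.1, 0.0, 325.7], [0.0, 449.1, 241.8], [0.0, 0.0, 1.0]]
{'time_s': np.float64(0.1), 'joints': array([-1.39 ,  0.3  ,  1.522,  0.   ,  1.321, -0.067]), 'qd': array([ 0.   , -0.001, -0.002, -0.001, -0.   , -0.   ]), 'tau': array([ 1.0000e-03, -5.4438e+01, -3.6237e+01, -0.0000e+00,  3.0000e-03,
        0.0000e+00]), 'tool_pos': array([ 0.135, -0.533,  0.231]), 'tcp_rot': array([-0.001,  0.992,  0.124, -0.   ]), 'ft_force': array([-0.903, -0.046, -0.306]), 'ft_torque': array([ 0.029, -0.026, -0.004]), 'gripper_force': np.float64(0.0), 'grip_width': np.float64(1.005)}
```

View pics/scene0.png

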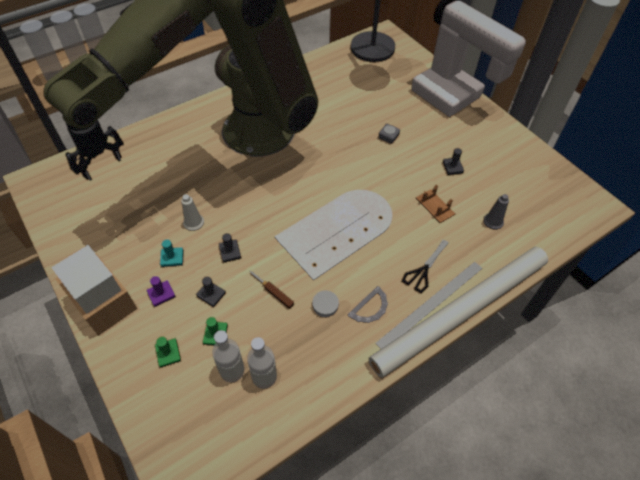

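View pics/top0.png

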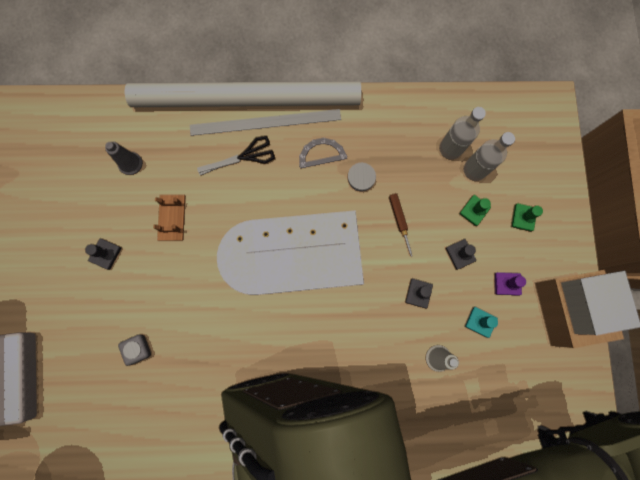

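The scene shows three dark weights, at top-view pixels (420,293), (461,254) and (103,253). The look-alikes are green at (476,209) and (527,216), purple at (510,284), turquoise at (482,322), a dark cone at (123,158) and a grey block at (134,349). The awl is at (400,215), the cradle at (171,218), the tin at (362,177) and the board at (290,253). Next I'll check the choice in one enlarged crop.

```bash
python3 - <<'E'
from h import *
d=load('top0'); im=d['pixels'][...,::-1]
s=load('scene0')['pixels'][...,::-1]
a=cv2.resize(im[185:345,380:540],(480,480),interpolation=3)
b=cv2.resize(im[230:280,80:130],(300,300),interpolation=3)
c=cv2.resize(im[325:375,110:160],(300,300),interpolation=3)
out=np.zeros((600,780,3),np.uint8); out[:480,:480]=a; out[:300,480:]=b; out[300:,480:]=c
cv2.imwrite('pics/c1.png',out)
a=cv2.resize(im[205:300,210:370],(800,475),interpolation=3)
cv2.imwrite('pics/c2.png',a)
E
```

```text
(no output)
```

View pics/c1.png

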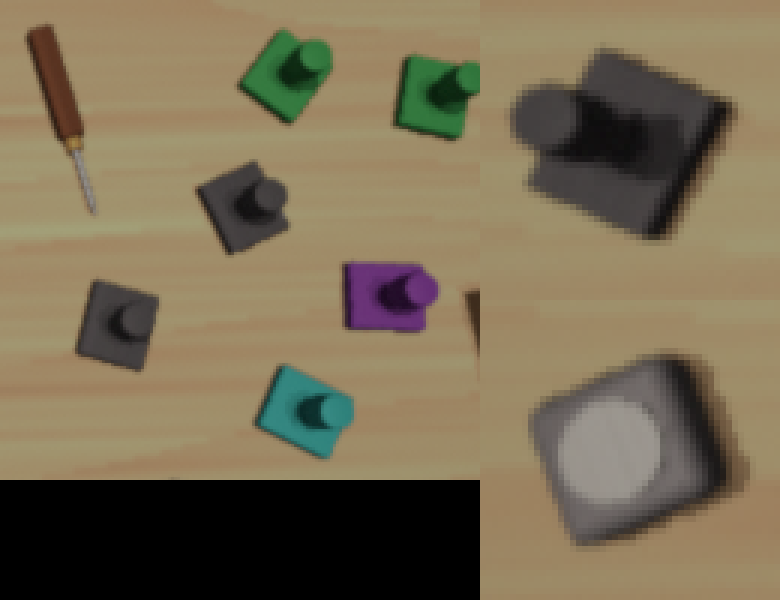

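View pics/c2.png

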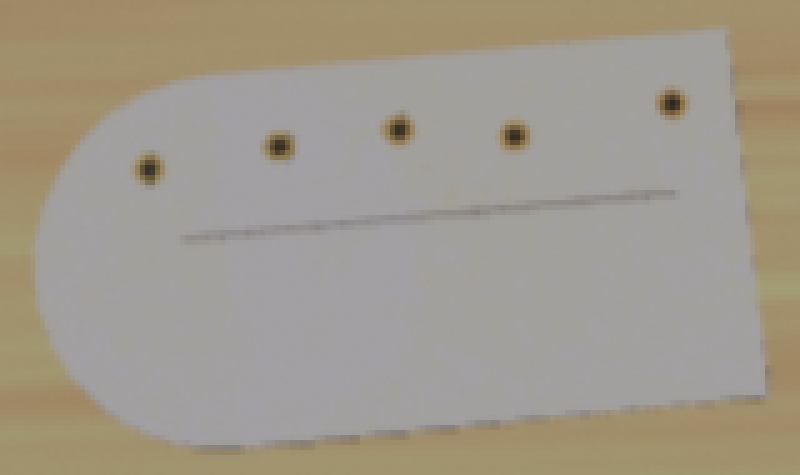

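The crops confirm three dark weights. The block at (134,349) is something else. In the board crop (5x, origin 210,205) the eyelets read (672,103), (515,136), (399,130), (279,146) and (149,170). The awl handle runs (393,194)-(404,231) with the tip at (411.5,256).

```bash
python3 - <<'E'
from h import *
d=load('top0'); np.set_printoptions(precision=4,suppress=True)
H,W=d['z_map'].shape; v,u=np.mgrid[:H,:W]
r=np.stack([u,v,np.ones_like(u)],-1)@np.linalg.inv(d['mtx']).T*d['z_map'][...,None]
P=(r-d['t'])@d['R']; np.save('P0.npy',P)
def reg(u0,u1,v0,v1,zl,zh):
    q=P[v0:v1,u0:u1].reshape(-1,3); return q[(q[:,2]>zl)&(q[:,2]<zh)]
for n,(a,b,c,e) in dict(w1=(400,440,275,312),w2=(440,485,235,275),w3=(80,125,230,275),turq=(460,500,305,340)).items():
    q=reg(a,b,c,e,.072,.1); p=reg(a,b,c,e,.012,.03); print(n,q.mean(0),q.ptp(0) if hasattr(q,'ptp') else np.ptp(q,0),len(q),'base',cv2.minAreaRect((p[:,:2]*1000).astype(np.float32)))
q=reg(345,380,158,196,.015,.04); print('tin',(q.min(0)+q.max(0))/2)
q=reg(385,410,190,234,.013,.04); print('awl',cv2.minAreaRect((q[:,:2]*1000).astype(np.float32)),q[:,2].mean(),len(q))
print('tip',px(d,411.5,256,.011),'ends',px(d,393.3,194.3,.022),px(d,404.3,231.6,.022))
q=reg(155,190,192,245,.004,.015); print('cradle base',cv2.minAreaRect((q[:,:2]*1000).astype(np.float32)))
q=reg(155,190,192,245,.035,.08); print('cheeks',cv2.minAreaRect((q[:,:2]*1000).astype(np.float32)),q[:,2].max())
M=[]
for a in [(672,103),(515,136),(399,130),(279,146),(149,170)]:
    M.append(px(d,210+(a[0]+.5)/5-.5,205+(a[1]+.5)/5-.5,.005)); print('mark',M[-1])
C=[px(d,210+a/5,205+b/5,.005) for a,b in[(727,28),(765,395)]]; L=[px(d,210+a/5,205+b/5,.005) for a,b in[(183,239),(677,193)]]
print('sq corners',C,'line',L)
E
```

```text
w1 [ 0.3983 -0.3278  0.0823] [0.0258 0.0272 0.0144] 116 base ((398.4318542480469, -328.8332824707031), (56.34815216064453, 63.931182861328125), 72.29431915283203)
w2 [ 0.4939 -0.4396  0.0813] [0.0269 0.0278 0.014 ] 114 base ((494.3623962402344, -440.44921875), (63.9356689453125, 56.90047836303711), 21.935386657714844)
w3 [0.5128 0.4454 0.0814] [0.028  0.0267 0.0149] 131 base ((513.564453125, 447.273193359375), (57.03901290893555, 63.7147331237793), 64.8506851196289)
turq [ 0.324  -0.4771  0.0813] [0.0254 0.0263 0.0153] 126 base ((323.9896545410156, -478.2420349121094), (65.52165222167969, 55.98493194580078), 62.23037338256836)
tin [ 0.7006 -0.1974  0.0241]
awl ((600.128662109375, -288.5917053222656), (109.02123260498047, 22.840425491333008), 13.7481107711792) 0.0214704241425501 363
tip [ 0.4906 -0.3168  0.011 ] ends [ 0.6491 -0.277   0.022 ] [ 0.5515 -0.2998  0.022 ]
cradle base ((604.8779907226562, 286.9103698730469), (134.4814453125, 86.21558380126953), 1.6359275579452515)
cheeks ((604.8211059570312, 289.38970947265625), (53.1883544921875, 78.55619812011719), 88.03260040283203) 0.06035479737149507
mark [ 0.5745 -0.1495  0.005 ]
mark [ 0.5589 -0.069   0.005 ]
mark [ 0.5632 -0.0102  0.005 ]
mark [0.5562 0.0506 0.005 ]
mark [0.5451 0.116  0.005 ]
sq corners [array([ 0.6123, -0.1801,  0.005 ]), array([ 0.4235, -0.1922,  0.005 ])] line [array([0.5085, 0.0977, 0.005 ]), array([ 0.5268, -0.1515,  0.005 ])]
```

play_rows:
  commands:
    - [15,-7,0,7]
    - [15,-7,0,14.2]
    - [15,-7,0,14.2]
    - [15,-7,0,14.2]
    - [15,-7,0,14.2]
  hand: 1
  newtons: 60

```text
time_s: 0.52
tool_pos: [0.2668, -0.425, 0.2312]
tcp_rot: [-0.0, 1.0, 0.002, 0.0]
ft_force: [-0.0, -0.1, -0.0]
grip_width: 0.997
gripper_force: 0.0
```

play_rows:
  commands:
    - [13.1,-9.7,0,0]
    - [13.1,-9.7,2,0]
    - [13.1,-9.7,5,0]
    - [13.1,-9.7,7,0]
    - [13.1,-9.7,7,0]

```text
time_s: 0.93
tool_pos: [0.3955, -0.3288, 0.1584]
tcp_rot: [-0.001, 1.0, 0.001, -0.001]
ft_force: [-0.7, -0.5, -1.3]
grip_width: 0.998
gripper_force: 0.0
```

```bash
python3 - <<'E'
from h import *
s=ctrl.get_state(); print(s['tool_pos'],s['tcp_rot'],s['joints'])
d=grab('wrist','wr0'); print(d['R'].round(3),d['t'].round(3), proj(d,[.398,-.328,.082]))
E
```

```text
[ 0.39552059 -0.32882885  0.15839148] [-1.12422759e-03  9.99998321e-01  1.11017967e-03 -9.28044011e-04] [-7.64961645e-01  2.96688983e-01  1.70397844e+00  3.66373629e-04
  1.14382170e+00  8.03462114e-01]
[[ 0.003 -1.    -0.002]
 [-0.957 -0.003  0.292]
 [-0.292  0.001 -0.957]] [-0.329  0.36   0.426] [322.96440215 248.6109651 ]
```

View pics/wr0.png

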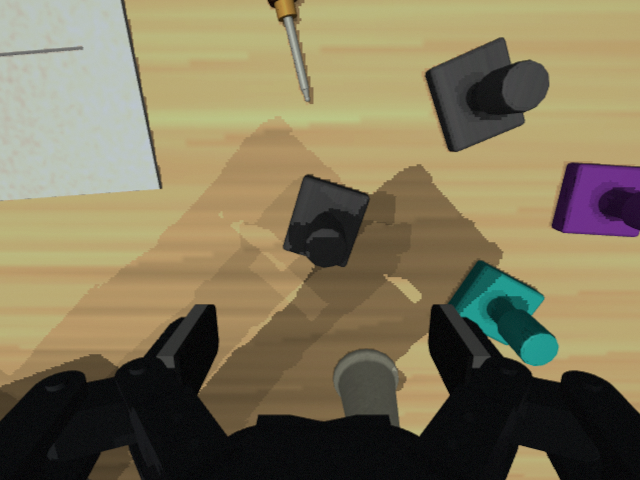

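The wrist view shows weight 1's top at (324,247), matching the predicted (323,249). Weight 2 is at (525,85). Next: descend and grasp.

play_rows:
  commands:
    - [0.2,0,3,0]
    - [0.2,0,6,0]
    - [0.2,0,9,0]
    - [0.2,0,11.6,0]
    - [0.2,0,11.6,0]

```text
time_s: 1.4
tool_pos: [0.394, -0.3303, 0.0411]
tcp_rot: [-0.003, 1.0, -0.0, -0.003]
ft_force: [-1.2, 0.7, -0.6]
grip_width: 0.998
gripper_force: 0.0
```

play_rows:
  commands:
    - [0,0,0,0]
    - [0,0,0,0]
    - [0,0,0,0]
    - [0,0,0,0]
    - [0,0,0,0]
  hand: -1

```text
time_s: 1.82
tool_pos: [0.3965, -0.3317, 0.0465]
tcp_rot: [0.0, 1.0, -0.0, 0.001]
ft_force: [1.9, -0.3, 3.8]
grip_width: 0.317
gripper_force: 58.4
```

play_rows:
  commands:
    - [0,0,0,0]
    - [0,0,0,0]
    - [0,0,-1,0]
    - [0,0,-3,0]
    - [0,0,-3,0]

```text
time_s: 2.23
tool_pos: [0.3971, -0.3324, 0.0784]
tcp_rot: [0.001, 1.0, 0.0, 0.001]
ft_force: [0.2, -1.5, -4.2]
grip_width: 0.315
gripper_force: 60.3
```

play_rows:
  commands:
    - [1.5,-4,-2,0]
    - [3,-8,-2,0]
    - [4.3,-12,-2,0]
    - [5.7,-16,-2,0]
    - [7.1,-19.5,-2,0]

```text
time_s: 2.65
tool_pos: [0.4658, -0.1376, 0.095]
tcp_rot: [-0.0, 1.0, -0.0, -0.0]
ft_force: [0.1, -0.4, -5.0]
grip_width: 0.311
gripper_force: 61.8
```

play_rows:
  commands:
    - [0,-1.2,1,0]
    - [0,-1.2,2,0]
    - [0,-1.2,3,0]
    - [0,-1.2,3,0]
    - [0,-1.2,3,0]

```text
time_s: 3.07
tool_pos: [0.4654, -0.1283, 0.0646]
tcp_rot: [-0.0, 1.0, -0.001, -0.001]
ft_force: [-0.3, 0.2, -4.5]
grip_width: 0.314
gripper_force: 61.9
```

play_rows:
  commands:
    - [0,0,0.5,0]
    - [0,0,0.9,0]
    - [0,0,1.2,0]
    - [0,0,1.3,0]
    - [0,0,1.3,0]

```text
time_s: 3.48
tool_pos: [0.4659, -0.1276, 0.0521]
tcp_rot: [-0.0, 1.0, -0.0, -0.0]
ft_force: [-0.1, -0.6, -6.1]
grip_width: 0.315
gripper_force: 62.0
```

play_rows:
  commands:
    - [0,0,0,0]
    - [0,0,0,0]
    - [0,0,0,0]
    - [0,0,0,0]

```text
time_s: 3.82
tool_pos: [0.4661, -0.1275, 0.0524]
tcp_rot: [0.0, 1.0, -0.0, 0.0]
ft_force: [0.6, -0.2, -5.8]
grip_width: 0.309
gripper_force: 62.0
```

play_rows:
  commands:
    - [0,0,0.1,0]
    - [0,0,0.2,0]
    - [0,0,0.2,0]
    - [0,0,0.2,0]

```text
time_s: 4.15
tool_pos: [0.4665, -0.1274, 0.0514]
tcp_rot: [0.0, 1.0, 0.0, 0.001]
ft_force: [-5.5, 4.9, 14.3]
grip_width: 0.311
gripper_force: 64.0
```

play_rows:
  commands:
    - [0,0,0,0]
    - [0,0,0,0]
    - [0,0,0,0]
    - [0,0,0,0]
    - [0,0,0,0]
  hand: 1

```text
time_s: 4.57
tool_pos: [0.466, -0.1276, 0.0503]
tcp_rot: [0.0, 1.0, -0.0, 0.0]
ft_force: [0.1, 0.7, 0.8]
grip_width: 0.992
gripper_force: 0.0
```

play_rows:
  commands:
    - [0,0,-3,0]
    - [0,0,-6,0]
    - [0,0,-9,0]
    - [0,0,-11,0]
    - [0,0,-11,0]

```text
time_s: 4.98
tool_pos: [0.4675, -0.1281, 0.1644]
tcp_rot: [0.001, 1.0, 0.0, 0.003]
ft_force: [0.6, 0.2, 0.2]
grip_width: 1.001
gripper_force: 0.0
```

play_rows:
  commands:
    - [0.5,4,0,0]
    - [1,8,0,0]
    - [1.5,12,0,0]
    - [2,16,0,0]
    - [2.6,20,0,0]

```text
time_s: 5.4
tool_pos: [0.4916, -0.3294, 0.1594]
tcp_rot: [-0.0, 1.0, -0.0, -0.0]
ft_force: [1.1, 1.3, 0.9]
grip_width: 1.0
gripper_force: 0.0
```

play_rows:
  commands:
    - [0,4,0,0]
    - [0,8,0,0]
    - [0,11.2,0,0]
    - [0,11.2,0,0]
    - [0,11.2,0,0]

```text
time_s: 5.82
tool_pos: [0.4912, -0.4406, 0.1585]
tcp_rot: [-0.001, 1.0, -0.001, -0.001]
ft_force: [-0.7, 0.2, -1.0]
grip_width: 1.0
gripper_force: 0.0
```

```bash
python3 - <<'E'
from h import *
d=grab('top','top1')
v,u=np.mgrid[:480,:640]
r=np.stack([u,v,np.ones_like(u)],-1)@np.linalg.inv(d['mtx']).T*d['z_map'][...,None]
P=(r-d['t'])@d['R']
m=(P[...,2]>.072)&(P[...,2]<.095)&(d['pixels'].max(-1)<75)
n,l,st,c=cv2.connectedComponentsWithStats(m.astype(np.uint8))
for i in range(1,n):
    if 40<st[i,4]<400: print(c[i].round(1),st[i,4],P[l==i].mean(0).round(4))
print(ctrl.get_state()['tool_pos'])
E
```

```text
[120.7 155. ] 100 [0.7406 0.3891 0.0842]
[560.  312.9] 340 [ 0.3399 -0.6399  0.0835]
[303.7 449.5] 170 [ 0.061  -0.0396  0.0844]
[ 0.49159717 -0.43943687  0.15892929]
```

play_rows:
  commands:
    - [0.2,0,3,0]
    - [0.2,0,6,0]
    - [0.2,0,9,0]
    - [0.2,0,11.2,0]
    - [0.2,0,11.2,0]

```text
time_s: 6.28
tool_pos: [0.4926, -0.4365, 0.0432]
tcp_rot: [-0.003, 1.0, 0.001, -0.003]
ft_force: [-1.0, 0.8, 0.4]
grip_width: 0.995
gripper_force: 0.0
```

play_rows:
  commands:
    - [0,0,0,0]
    - [0,0,0,0]
    - [0,0,0,0]
    - [0,0,0,0]
    - [0,0,0,0]
  hand: -1

```text
time_s: 6.7
tool_pos: [0.4944, -0.4401, 0.0498]
tcp_rot: [0.001, 1.0, 0.0, 0.001]
ft_force: [0.6, 1.8, -0.1]
grip_width: 0.313
gripper_force: 59.8
```

play_rows:
  commands:
    - [0,0,0,0]
    - [0,0,0,0]
    - [0,0,-3,0]
    - [0,0,-7,0]
    - [0,0,-11,0]

```text
time_s: 7.12
tool_pos: [0.4933, -0.4388, 0.1583]
tcp_rot: [-0.001, 1.0, -0.0, -0.001]
ft_force: [0.1, -1.3, -2.9]
grip_width: 0.306
gripper_force: 60.0
```

play_rows:
  commands:
    - [-0.7,-4,0,0]
    - [-1.4,-8,0,0]
    - [-2,-12,0,0]
    - [-2.7,-16,0,0]
    - [-3.2,-20,0,0]

```text
time_s: 7.53
tool_pos: [0.4607, -0.2375, 0.1579]
tcp_rot: [-0.0, 1.0, -0.0, -0.0]
ft_force: [1.5, 0.2, -4.2]
grip_width: 0.308
gripper_force: 60.6
```

play_rows:
  commands:
    - [0,-4,0,0]
    - [0,-8,0,0]
    - [0,-12,0,0]
    - [0,-16,0,0]
    - [0,-20,0,0]

```text
time_s: 7.95
tool_pos: [0.4612, -0.0377, 0.1582]
tcp_rot: [-0.0, 1.0, -0.0, -0.0]
ft_force: [0.9, -1.2, -5.0]
grip_width: 0.306
gripper_force: 60.6
```

play_rows:
  commands:
    - [0,-2.9,0,0]
    - [0,-2.9,2,0]
    - [0,-2.9,5,0]
    - [0,-2.9,7.5,0]
    - [0,-2.9,7.5,0]

```text
time_s: 8.37
tool_pos: [0.4593, -0.0101, 0.0792]
tcp_rot: [-0.0, 1.0, 0.0, -0.004]
ft_force: [-1.0, 0.2, -5.8]
grip_width: 0.308
gripper_force: 60.6
```

play_rows:
  commands:
    - [0,0,0.5,0]
    - [0,0,1,0]
    - [0,0,1.5,0]
    - [0,0,1.5,0]
    - [0,0,1.5,0]

```text
time_s: 8.78
tool_pos: [0.4622, -0.0106, 0.0688]
tcp_rot: [0.0, 1.0, -0.0, 0.0]
ft_force: [0.4, -0.2, -4.2]
grip_width: 0.31
gripper_force: 60.7
```

Lower to about 0.0545, and a touch more for contact.

play_rows:
  commands:
    - [0,0,0.5,0]
    - [0,0,1,0]
    - [0,0,1.3,0]
    - [0,0,1.5,0]
    - [0,0,1.5,0]

```text
time_s: 9.2
tool_pos: [0.4627, -0.011, 0.054]
tcp_rot: [0.0, 1.0, -0.0, 0.001]
ft_force: [-1.7, -3.9, 8.3]
grip_width: 0.308
gripper_force: 61.8
```

play_rows:
  commands:
    - [0,0,0,0]
    - [0,0,0,0]
    - [0,0,0,0]

```text
time_s: 9.45
tool_pos: [0.4627, -0.011, 0.054]
tcp_rot: [0.0, 1.0, -0.0, 0.001]
ft_force: [-1.3, -4.5, 7.2]
grip_width: 0.309
gripper_force: 61.7
```

play_rows:
  commands:
    - [0,0,0,0]
    - [0,0,0,0]
    - [0,0,0,0]
    - [0,0,0,0]
    - [0,0,0,0]
  hand: 1

```text
time_s: 9.87
tool_pos: [0.462, -0.0105, 0.0532]
tcp_rot: [-0.0, 1.0, 0.0, -0.0]
ft_force: [0.5, 0.6, -0.4]
grip_width: 0.991
gripper_force: 0.0
```

play_rows:
  commands:
    - [0,0,-3,0]
    - [0,0,-6,0]
    - [0,0,-9,0]
    - [0,0,-11,0]
    - [0,0,-11,0]

```text
time_s: 10.28
tool_pos: [0.4636, -0.0106, 0.1673]
tcp_rot: [0.0, 1.0, 0.0, 0.003]
ft_force: [-0.4, -0.5, 0.0]
grip_width: 1.002
gripper_force: 0.0
```

play_rows:
  commands:
    - [1,-4,0,0]
    - [2,-8,0,0]
    - [3,-12,0,0]
    - [4,-16,0,0]
    - [5,-20,0,0]

```text
time_s: 10.7
tool_pos: [0.5119, 0.1915, 0.1625]
tcp_rot: [0.0, 1.0, -0.0, -0.0]
ft_force: [0.4, -0.6, -0.1]
grip_width: 0.996
gripper_force: 0.0
```

play_rows:
  commands:
    - [0,-4,0,0]
    - [0,-8,0,0]
    - [0,-12,0,0]
    - [0,-16,0,0]
    - [0,-20,0,0]

```text
time_s: 11.12
tool_pos: [0.5113, 0.3914, 0.1622]
tcp_rot: [0.0, 1.0, 0.0, -0.0]
ft_force: [0.6, -0.1, 0.1]
grip_width: 1.001
gripper_force: 0.0
```

```bash
python3 - <<'E'
from h import *
w=grab('wrist','wr1')
d=grab('top','top2')
v,u=np.mgrid[:480,:640]
r=np.stack([u,v,np.ones_like(u)],-1)@np.linalg.inv(d['mtx']).T*d['z_map'][...,None]
P=(r-d['t'])@d['R']
m=(P[...,2]>.072)&(P[...,2]<.10)
n,l,st,c=cv2.connectedComponentsWithStats(m.astype(np.uint8))
for i in range(1,n):
    if 60<st[i,4]<250: print(c[i].round(1),st[i,4],P[l==i].mean(0).round(4))
print(ctrl.get_state()['tool_pos'],proj(w,[.5128,.4454,.082]))
E
```

```text
[454.3 142.4] 140 [ 0.7605 -0.4228  0.0861]
[120.  154.4] 130 [0.7417 0.3902 0.0856]
[479.4 164.5] 146 [ 0.7024 -0.4802  0.087 ]
[484.1 203.1] 112 [ 0.6064 -0.4855  0.0813]
[536.1 210.4] 118 [ 0.5858 -0.6115  0.0808]
[ 91.9 249.7] 99 [0.5114 0.4439 0.0816]
[288.5 266.4] 115 [ 0.4619 -0.0112  0.0867]
[347.4 275.5] 116 [ 0.4374 -0.1473  0.0869]
[519.2 280.7] 123 [ 0.4166 -0.5526  0.081 ]
[491.1 321.5] 124 [ 0.3239 -0.4771  0.0813]
[442.5 358.9] 97 [ 0.2437 -0.3567  0.0857]
[0.51046202 0.39408681 0.16148193] [240.93672539 248.4161693 ]
```

View pics/wr1.png

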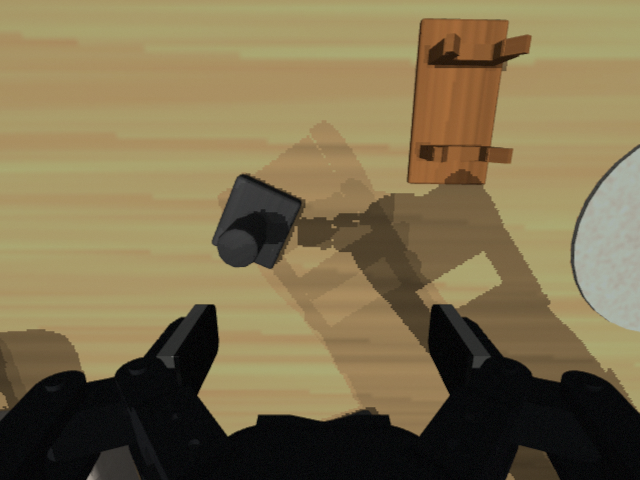

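Weight 3's top is at (238,248) as predicted (241,248). Weight 1 has been knocked to (0.437,-0.147), near the board edge, so I'll reset it after weight 3.

play_rows:
  commands:
    - [0.2,-5.1,0,0]
    - [0.2,-5.1,3,0]
    - [0.2,-5.1,7,0]
    - [0.2,-5.1,11.2,0]
    - [0.2,-5.1,11.2,0]

```text
time_s: 11.63
tool_pos: [0.5104, 0.4376, 0.0416]
tcp_rot: [0.004, 1.0, 0.0, -0.006]
ft_force: [-0.4, -1.0, -0.6]
grip_width: 1.001
gripper_force: 0.0
```

play_rows:
  commands:
    - [0,0,0,0]
    - [0,0,0,0]
    - [0,0,0.1,0]
    - [0,0,0.1,0]

```text
time_s: 11.97
tool_pos: [0.515, 0.441, 0.053]
tcp_rot: [-0.001, 1.0, -0.0, 0.002]
ft_force: [-0.5, 0.6, 0.0]
grip_width: 1.001
gripper_force: 0.0
```

play_rows:
  commands:
    - [0,0,0,0]
    - [0,0,0,0]
    - [0,0,0,0]
    - [0,0,0,0]
    - [0,0,0,0]
  hand: -1

```text
time_s: 12.38
tool_pos: [0.5142, 0.4415, 0.0512]
tcp_rot: [-0.001, 1.0, 0.0, 0.001]
ft_force: [1.2, -5.5, -2.8]
grip_width: 0.313
gripper_force: 59.0
```

play_rows:
  commands:
    - [0,0,0,0]
    - [0,0,0,0]
    - [0,0,-3,0]
    - [0,0,-7,0]
    - [0,0,-11,0]

```text
time_s: 12.8
tool_pos: [0.5131, 0.4395, 0.1594]
tcp_rot: [0.002, 1.0, -0.0, -0.002]
ft_force: [0.5, 1.3, -3.9]
grip_width: 0.318
gripper_force: 60.2
```

play_rows:
  commands:
    - [-1.3,4,0,0]
    - [-2.6,8,0,0]
    - [-4,12,0,0]
    - [-5,16,0,0]
    - [-5.9,20,0,0]

```text
time_s: 13.22
tool_pos: [0.4533, 0.2388, 0.1593]
tcp_rot: [0.001, 1.0, 0.0, -0.001]
ft_force: [2.0, -0.6, -4.6]
grip_width: 0.307
gripper_force: 60.6
```

play_rows:
  commands:
    - [0,4,0,0]
    - [0,8,0,0]
    - [0,12,0,0]
    - [0,15,0,0]
    - [0,15,3,0]

```text
time_s: 13.63
tool_pos: [0.4569, 0.0867, 0.1337]
tcp_rot: [0.0, 1.0, -0.002, 0.003]
ft_force: [1.8, 0.5, -5.0]
grip_width: 0.309
gripper_force: 59.4
```

play_rows:
  commands:
    - [0,0,2,0]
    - [0,0,4,0]
    - [0,0,6,0]
    - [0,0,6,0]
    - [0,0,6,0]

```text
time_s: 14.05
tool_pos: [0.4542, 0.0906, 0.0696]
tcp_rot: [0.0, 1.0, -0.0, -0.002]
ft_force: [-0.2, -0.3, -4.3]
grip_width: 0.31
gripper_force: 60.0
```

play_rows:
  commands:
    - [0,0,0.3,0]
    - [0,0,0.6,0]
    - [0,0,0.9,0]
    - [0,0,0.9,0]
    - [0,0,0.9,0]

```text
time_s: 14.47
tool_pos: [0.4551, 0.0909, 0.0615]
tcp_rot: [0.0, 1.0, 0.0, 0.0]
ft_force: [-0.6, 0.4, -4.8]
grip_width: 0.313
gripper_force: 60.0
```

play_rows:
  commands:
    - [0,0,0.3,0]
    - [0,0,0.5,0]
    - [0,0,0.6,0]
    - [0,0,0.6,0]
    - [0,0,0.6,0]

```text
time_s: 14.88
tool_pos: [0.4559, 0.0909, 0.056]
tcp_rot: [-0.0, 1.0, -0.0, 0.001]
ft_force: [0.4, -0.1, 4.8]
grip_width: 0.311
gripper_force: 61.5
```

play_rows:
  commands:
    - [0,0,0,0]
    - [0,0,0.1,0]
    - [0,0,0.1,0]

```text
time_s: 15.13
tool_pos: [0.4564, 0.091, 0.0557]
tcp_rot: [-0.0, 1.0, 0.0, 0.002]
ft_force: [0.7, -0.4, 13.9]
grip_width: 0.311
gripper_force: 62.4
```

play_rows:
  commands:
    - [0,0,0,0]
    - [0,0,0,0]
    - [0,0,0,0]
    - [0,0,0,0]
    - [0,0,0,0]
  hand: 1

```text
time_s: 15.55
tool_pos: [0.455, 0.0908, 0.0542]
tcp_rot: [0.0, 1.0, -0.0, -0.0]
ft_force: [1.2, -0.4, -0.5]
grip_width: 0.99
gripper_force: 0.0
```

play_rows:
  commands:
    - [0,0,-3,0]
    - [0,0,-6,0]
    - [0,0,-9,0]
    - [0,0,-11,0]
    - [0,0,-11,0]

```text
time_s: 15.97
tool_pos: [0.4566, 0.091, 0.1682]
tcp_rot: [-0.0, 1.0, -0.0, 0.003]
ft_force: [0.7, 0.1, -0.0]
grip_width: 0.997
gripper_force: 0.0
```

play_rows:
  commands:
    - [-0.5,4,0,0]
    - [-1,8,0,0]
    - [-1.5,12,0,0]
    - [-1.8,16,0,0]
    - [-1.8,20,0,0]

```text
time_s: 16.38
tool_pos: [0.436, -0.1108, 0.1637]
tcp_rot: [-0.0, 1.0, 0.0, -0.0]
ft_force: [0.6, 1.0, 0.0]
grip_width: 1.002
gripper_force: 0.0
```

```bash
cat >> h.py <<'E'
def cloud(d):
    v,u=np.mgrid[:480,:640]
    return (np.stack([u,v,np.ones_like(u)],-1)@np.linalg.inv(d['mtx']).T*d['z_map'][...,None]-d['t'])@d['R']
def weights(d):
    P=cloud(d); m=(P[...,2]>.072)&(P[...,2]<.10)
    n,l,st,c=cv2.connectedComponentsWithStats(m.astype(np.uint8))
    for i in range(1,n):
        p=P[l==i].mean(0)
        if 60<st[i,4]<250 and .35<p[0]<.66 and abs(p[1])<.25:
            q=p[:2]-[.5057,-.0066]; print(p.round(4),'board',(q[0]*.9977+q[1]*.068).round(4),(-q[0]*.068+q[1]*.9977).round(4))
E
python3 - <<'E'
from h import *
weights(grab('top','top3')); print(ctrl.get_state()['tool_pos'])
w=grab('wrist','wr2'); print(proj(w,[.4374,-.1473,.087]))
E
```

```text
[ 0.4617 -0.011   0.0872] board -0.0442 -0.0014
[0.4535 0.0911 0.0861] board -0.0455 0.101
[ 0.43629621 -0.11630595  0.16383257]
[372.00466274 250.49013468]
```

View pics/wr2.png

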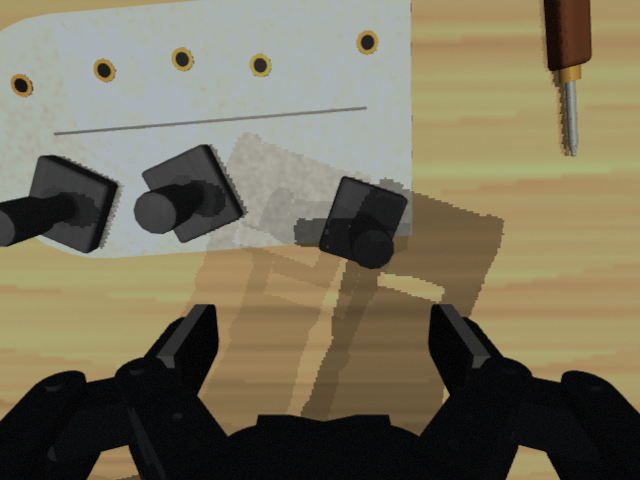

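The wrist view shows weight 1's top at (371,250), overhanging the board edge. All five eyelets are clear. Regrasping it now.

play_rows:
  commands:
    - [0.2,3.1,0,0]
    - [0.2,3.1,3,0]
    - [0.2,3.1,7,0]
    - [0.2,3.1,11,0]
    - [0.2,3.1,11,0]

```text
time_s: 16.9
tool_pos: [0.4353, -0.1384, 0.0476]
tcp_rot: [-0.002, 1.0, -0.0, -0.005]
ft_force: [-0.0, 0.4, -1.7]
grip_width: 1.001
gripper_force: 0.0
```

play_rows:
  commands:
    - [0,0,0,0]
    - [0,0,0.1,0]
    - [0,0,0.1,0]
    - [0,0,0.1,0]

```text
time_s: 17.23
tool_pos: [0.4401, -0.1404, 0.0553]
tcp_rot: [0.001, 1.0, 0.0, 0.002]
ft_force: [-0.1, 0.0, 0.9]
grip_width: 0.998
gripper_force: 0.0
```

play_rows:
  commands:
    - [0,0,0,0]
    - [0,0,0,0]
    - [0,0,0,0]
    - [0,0,0,0]
    - [0,0,0,0]
  hand: -1

```text
time_s: 17.65
tool_pos: [0.4398, -0.141, 0.0541]
tcp_rot: [0.001, 1.0, 0.0, 0.001]
ft_force: [0.1, 0.9, -1.3]
grip_width: 0.314
gripper_force: 58.6
```

play_rows:
  commands:
    - [0,0,0,0]
    - [0,0,0,0]
    - [0,0,0,0]
    - [0,0,-1,0]
    - [0,0,-2,0]

```text
time_s: 18.07
tool_pos: [0.4384, -0.1399, 0.0734]
tcp_rot: [-0.0, 1.0, -0.0, -0.001]
ft_force: [-0.5, 0.3, -5.3]
grip_width: 0.313
gripper_force: 59.8
```

play_rows:
  commands:
    - [1.1,-0.8,0,0]
    - [2.1,-1.5,0,0]
    - [3.1,-2.3,0,0]
    - [3.1,-2.3,0,0]
    - [3.1,-2.3,0,0]

```text
time_s: 18.48
tool_pos: [0.4704, -0.1163, 0.0728]
tcp_rot: [-0.0, 1.0, 0.001, -0.0]
ft_force: [0.1, -1.0, -5.2]
grip_width: 0.312
gripper_force: 59.9
```

play_rows:
  commands:
    - [0,0,0.5,0]
    - [0,0,1,0]
    - [0,0,1.5,0]
    - [0,0,1.8,0]
    - [0,0,1.9,0]

```text
time_s: 18.9
tool_pos: [0.4696, -0.1174, 0.0543]
tcp_rot: [-0.0, 1.0, -0.0, -0.001]
ft_force: [-11.3, -0.4, 18.3]
grip_width: 0.314
gripper_force: 62.3
```

play_rows:
  commands:
    - [0,0,0,0]
    - [0,0,0,0]
    - [0,0,0.1,0]

```text
time_s: 19.15
tool_pos: [0.4697, -0.1175, 0.0542]
tcp_rot: [0.0, 1.0, -0.0, -0.0]
ft_force: [-18.4, 1.0, 35.1]
grip_width: 0.308
gripper_force: 64.1
```

play_rows:
  commands:
    - [0,0,0,0]
    - [0,0,0,0]
    - [0,0,0,0]

```text
time_s: 19.4
tool_pos: [0.4697, -0.1174, 0.0543]
tcp_rot: [0.0, 1.0, -0.0, -0.0]
ft_force: [-12.7, 0.5, 19.5]
grip_width: 0.312
gripper_force: 62.8
```

play_rows:
  commands:
    - [0,0,-0.1,0]
    - [0,0,-0.1,0]
    - [0,0,-0.1,0]
    - [0,0,-0.1,0]
    - [0,0,-0.1,0]
  hand: 1

```text
time_s: 19.82
tool_pos: [0.4701, -0.1172, 0.0542]
tcp_rot: [-0.0, 1.0, -0.0, 0.0]
ft_force: [0.4, -0.3, 0.2]
grip_width: 0.991
gripper_force: 0.0
```

play_rows:
  commands:
    - [0,0,-3,0]
    - [0,0,-6,0]
    - [0,0,-9,0]
    - [0,0,-11,0]
    - [0,0,-11,0]

```text
time_s: 20.23
tool_pos: [0.4716, -0.1176, 0.1683]
tcp_rot: [0.001, 1.0, 0.0, 0.003]
ft_force: [1.0, 0.2, 1.1]
grip_width: 0.999
gripper_force: 0.0
```

play_rows:
  commands:
    - [2,3.5,0,0]
    - [4,7,0,0]
    - [6,10,0,-3]
    - [8,13,0,-8]
    - [10,17,0,-14]

```text
time_s: 20.65
tool_pos: [0.5695, -0.2852, 0.1632]
tcp_rot: [-0.0, 0.992, 0.124, -0.0]
ft_force: [0.8, 0.6, 0.4]
grip_width: 1.007
gripper_force: 0.0
```

play_rows:
  commands:
    - [0,0,0,0]
    - [0,0,0,0]
    - [0,0,0,0]

```text
time_s: 20.9
tool_pos: [0.5683, -0.2841, 0.1631]
tcp_rot: [-0.001, 0.993, 0.121, -0.001]
ft_force: [0.5, 1.0, 1.0]
grip_width: 1.007
gripper_force: 0.0
```

```bash
python3 - <<'E'
from h import *
weights(grab('top','top4')); s=ctrl.get_state(); print(s['tool_pos'],s['tcp_rot'])
w=grab('wrist','wr3')
for p in([.6,-.288,.022],[.4906,-.3168,.011],[.6491,-.277,.022]): print(proj(w,p))
E
```

```text
[ 0.4671 -0.1165  0.0865] board -0.046 -0.107
[ 0.4617 -0.0112  0.0868] board -0.0443 -0.0016
[0.4536 0.0911 0.0866] board -0.0453 0.1011
[ 0.568349   -0.28363583  0.1637399 ] [-3.33659748e-04  9.92580942e-01  1.21584664e-01 -3.61860395e-04]
[338.92313963 190.78381185]
[338.44293517 312.67803109]
[341.3884098  123.96248004]
```

View pics/wr3.png

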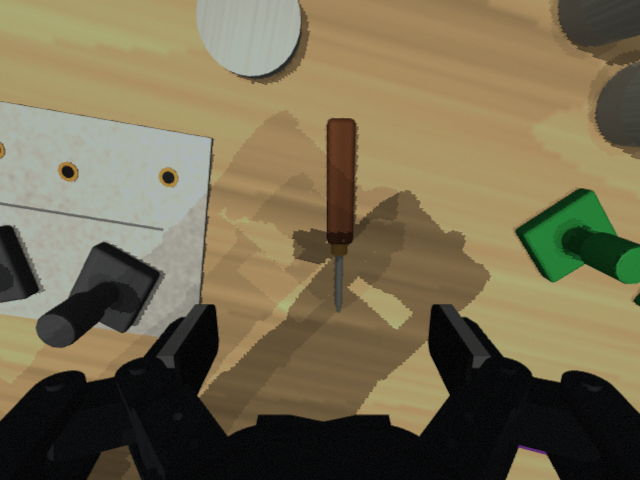

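The wrist view shows the awl handle from (341,119) to (340,243) and the tip at (339,310), in line with the tool. Next: descend to mid-handle.

play_rows:
  commands:
    - [3,1.2,3,0]
    - [3,1.2,6,0]
    - [3,1.2,9,0]
    - [3,1.2,12,0]
    - [3,1.2,13,0]

```text
time_s: 21.42
tool_pos: [0.599, -0.2869, 0.0301]
tcp_rot: [-0.002, 0.993, 0.122, -0.002]
ft_force: [-0.8, 1.4, -0.2]
grip_width: 1.003
gripper_force: 0.0
```

play_rows:
  commands:
    - [0,0,0,0]
    - [0,0,0.5,0]
    - [0,0,1,0]
    - [0,0,1.5,0]
    - [0,0,1.5,0]

```text
time_s: 21.83
tool_pos: [0.6007, -0.2888, 0.0193]
tcp_rot: [0.0, 0.993, 0.122, 0.0]
ft_force: [-0.2, 0.7, -0.3]
grip_width: 0.998
gripper_force: 0.0
```

play_rows:
  commands:
    - [0,0,0,0]
    - [0,0,0,0]
    - [0,0,0,0]

```text
time_s: 22.08
tool_pos: [0.6009, -0.2889, 0.0197]
tcp_rot: [0.0, 0.993, 0.122, 0.0]
ft_force: [0.3, -0.0, 0.0]
grip_width: 1.002
gripper_force: 0.0
```

Position (0.601,-0.289) is good. Lower 1.7 cm more and close gently.

play_rows:
  commands:
    - [0,0,0.6,0]
    - [0,0,1.2,0]
    - [0,0,1.6,0]
    - [0,0,1.7,0]
    - [0,0,1.7,0]

```text
time_s: 22.5
tool_pos: [0.6004, -0.2887, 0.0015]
tcp_rot: [-0.0, 0.993, 0.122, -0.0]
ft_force: [0.3, 0.4, -0.1]
grip_width: 1.003
gripper_force: 0.0
```

play_rows:
  commands:
    - [0,0,0,0]
    - [0,0,0,0]
    - [0,0,0,0]
    - [0,0,0,0]
    - [0,0,0,0]
  hand: -1
  newtons: 30

```text
time_s: 22.92
tool_pos: [0.6008, -0.2888, 0.0024]
tcp_rot: [0.0, 0.993, 0.122, 0.0]
ft_force: [0.5, -0.1, 0.3]
grip_width: 0.298
gripper_force: 0.0
```

play_rows:
  commands:
    - [0,0,0,0]
    - [0,0,0,0]
    - [0,0,0,0]
    - [0,0,0,0]
    - [0,0,0,0]

```text
time_s: 23.33
tool_pos: [0.6009, -0.2889, 0.0026]
tcp_rot: [0.0, 0.993, 0.122, 0.0]
ft_force: [0.4, -0.1, 3.9]
grip_width: 0.248
gripper_force: 30.6
```

play_rows:
  commands:
    - [0,0,-3,0]
    - [0,0,-6,0]
    - [0,0,-9,0]
    - [0,0,-12,0]
    - [0,0,-15,0]

```text
time_s: 23.75
tool_pos: [0.6004, -0.2886, 0.1533]
tcp_rot: [-0.0, 0.993, 0.122, -0.0]
ft_force: [0.1, -0.6, -0.4]
grip_width: 0.248
gripper_force: 30.0
```

play_rows:
  commands:
    - [-1.7,3.6,0,3]
    - [-3.5,7.2,0,6]
    - [-5.3,11,0,9]
    - [-7,14.4,0,12]
    - [-8.8,18,0,14]

```text
time_s: 24.17
tool_pos: [0.5581, -0.4862, 0.1519]
tcp_rot: [-0.0, 1.0, -0.001, -0.0]
ft_force: [-0.8, 0.6, -0.6]
grip_width: 0.249
gripper_force: 30.0
```

play_rows:
  commands:
    - [0,0,0,0]
    - [0,0,0,0]
    - [0,0,0,0]
  newtons: 20

```text
time_s: 24.42
tool_pos: [0.5587, -0.4844, 0.1515]
tcp_rot: [-0.0, 1.0, 0.0, -0.0]
ft_force: [-0.2, 1.1, -0.2]
grip_width: 0.25
gripper_force: 30.0
```

```bash
python3 - <<'E'
from h import *
s=ctrl.get_state(); print(s['tool_pos'],s['tcp_rot'],s['gripper_force'])
w=grab('wrist','wr4'); print(proj(w,[.6064,-.4855,.0813]))
E
```

```text
[ 0.55873658 -0.48443198  0.15149562] [-4.90908634e-04  9.99999804e-01  1.26173784e-05 -3.88275430e-04] 30.04600167274475
[326.02769132 178.8116778 ]
```

View pics/wr4.png

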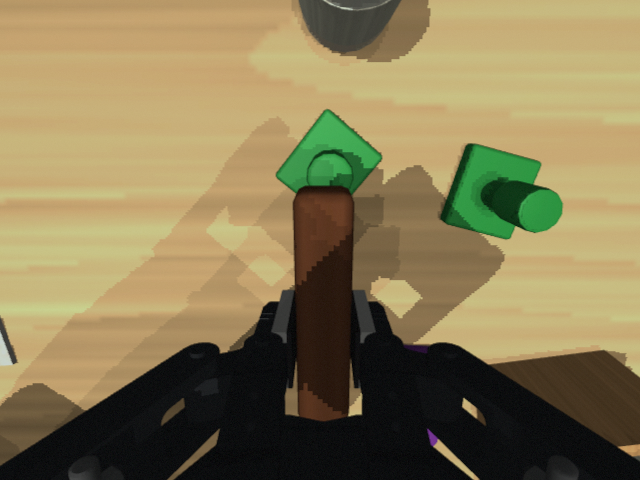

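The awl handle's rear end at (323,190) lies over the green block's top at (328,175). I'll press it down there to pivot the awl in the pads.

play_rows:
  commands:
    - [0,0,2,0]
    - [0,0,4,0]
    - [0,0,5.5,0]
    - [0,0,5.5,0]
    - [0,0,5.5,0]
  hand: -1
  newtons: 20

```text
time_s: 24.88
tool_pos: [0.5593, -0.4836, 0.0972]
tcp_rot: [-0.0, 1.0, 0.001, -0.0]
ft_force: [-0.4, -0.7, -0.2]
grip_width: 0.253
gripper_force: 30.0
```

play_rows:
  commands:
    - [0,0,0.4,0]
    - [0,0,0.8,0]
    - [0,0,1.1,0]
    - [0,0,1.4,0]
    - [0,0,1.6,0]

```text
time_s: 25.3
tool_pos: [0.5588, -0.4851, 0.0824]
tcp_rot: [0.0, 1.0, -0.0, 0.0]
ft_force: [-7.7, 3.6, 10.7]
grip_width: 0.252
gripper_force: 32.0
```

play_rows:
  commands:
    - [0,0,0.3,0]
    - [0,0,0.6,0]
    - [0,0,0.9,0]
    - [0,0,1.2,0]
    - [0,0,1.3,0]

```text
time_s: 25.72
tool_pos: [0.5586, -0.4855, 0.0697]
tcp_rot: [0.001, 1.0, -0.0, 0.0]
ft_force: [-7.4, 1.3, 11.1]
grip_width: 0.249
gripper_force: 35.1
```

```bash
python3 - <<'E'
from h import *
s=ctrl.get_state(); print(s['tool_pos'],s['gripper_force'])
d=grab('scene','sc1'); t=grab('top','top5'); w=grab('wrist','wr5')
a=cv2.resize(d['pixels'][300:420,130:290,::-1],(640,480),interpolation=3)
cv2.imwrite('pics/c3.png',a)
E
```

```text
[ 0.55855939 -0.48549547  0.06972991] 35.070698261260986
```

View pics/wr5.png

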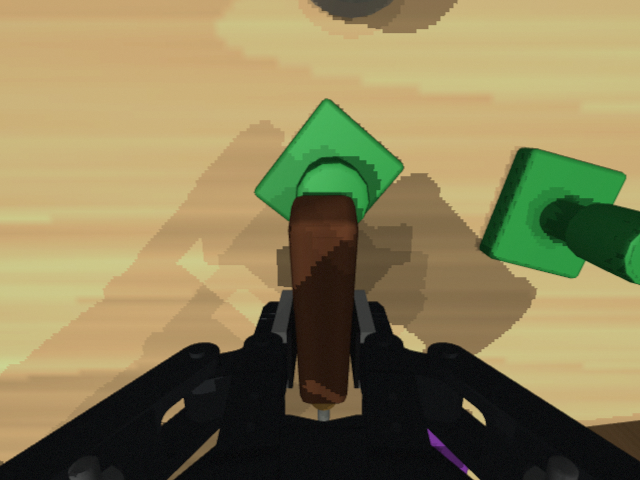

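The handle has pivoted: the near end with the needle shows at (322,410), below. I'll measure the tilt from the depth.

```bash
cat >> h.py <<'E'
def tilt(d,v0,v1,u0=310,u1=340):
    P=cloud(d)[v0:v1,u0:u1].reshape(-1,3); P=P[P[:,2]>.03]
    c=np.median(P,0)
    for _ in range(3):
        A=np.c_[P[:,:2],np.ones(len(P))]; k=np.linalg.lstsq(A,P[:,2],rcond=None)[0]; r=abs(A@k-P[:,2]); P=P[r<.003]
    n=np.array([-k[0],-k[1],1]);n/=np.linalg.norm(n)
    return np.arctan(k[0]),k,P.mean(0),n,len(P),r.mean()
E
python3 - <<'E'
from h import *
print(tilt(load('wr5'),235,370))
print(tilt(load('wr4'),200,300))
E
```

```text
(np.float64(0.3372738598882854), array([ 0.35067256, -0.00185583, -0.10392653]), array([ 0.57415444, -0.48532388,  0.09831435]), array([-0.33091527,  0.00175127,  0.94365885]), 4031, np.float64(0.0003685486601823137))
(np.float64(0.0009360354577542316), array([ 0.00093604, -0.00392786,  0.16899781]), array([ 0.59176196, -0.48432551,  0.17145408]), array([-9.36028101e-04,  3.92782459e-03,  9.99991848e-01]), 2952, np.float64(0.0004496885929470452))
```

play_rows:
  commands:
    - [0,0,0.2,0]
    - [0,0,0.4,0]
    - [0,0,0.6,0]
    - [0,0,0.6,0]

```text
time_s: 26.2
tool_pos: [0.5587, -0.4854, 0.0638]
tcp_rot: [0.001, 1.0, -0.0, 0.0]
ft_force: [-7.3, 2.5, 10.1]
grip_width: 0.253
gripper_force: 37.0
```

```bash
python3 - <<'E'
from h import *
s=ctrl.get_state(); print(s['tool_pos'],s['ft_force'],s['gripper_force'])
print(tilt(grab('wrist','wr6'),240,370))
E
```

```text
[ 0.5586715  -0.48541276  0.06379454] [-7.32862024  2.52690524 10.11314695] 36.97763979434967
(np.float64(0.46182992670448353), array([ 0.49772996, -0.0020956 , -0.19078906]), array([ 0.57454022, -0.48521144,  0.09619363]), array([-0.44558629,  0.00187606,  0.89523703]), 3819, np.float64(0.00039373383709350135))
```

play_rows:
  commands:
    - [0,0,0,0]
    - [0,0,-1,0]
    - [0,0,-4,0]
    - [0,0,-7,0]
    - [0,0,-10,0]
  hand: -1
  newtons: 80

```text
time_s: 26.67
tool_pos: [0.5588, -0.4846, 0.1639]
tcp_rot: [-0.0, 1.0, -0.0, -0.0]
ft_force: [0.4, -0.0, -0.6]
grip_width: 0.238
gripper_force: 79.3
```

play_rows:
  commands:
    - [0,-4,0,0]
    - [0,-8,0,0]
    - [0,-12,0,0]
    - [0,-16,0,0]
    - [0,-20,0,0]

```text
time_s: 27.08
tool_pos: [0.5586, -0.2829, 0.1629]
tcp_rot: [0.0, 1.0, -0.0, 0.0]
ft_force: [0.1, -0.6, -0.3]
grip_width: 0.241
gripper_force: 79.4
```

play_rows:
  commands:
    - [2,-4,0,0]
    - [4,-8,0,0]
    - [6,-12,0,0]
    - [8,-13,0,0]
    - [10,-13.5,0,0]

```text
time_s: 27.5
tool_pos: [0.6604, -0.1458, 0.1634]
tcp_rot: [-0.0, 1.0, 0.002, 0.001]
ft_force: [-0.2, -0.9, -0.6]
grip_width: 0.242
gripper_force: 79.4
```

play_rows:
  commands:
    - [0,0,0,0]
    - [0,0,0,0]
    - [0,0,0,0]
    - [0,0,0,0]

```text
time_s: 27.83
tool_pos: [0.6583, -0.1504, 0.1625]
tcp_rot: [0.0, 1.0, -0.0, -0.0]
ft_force: [0.3, 0.2, -0.8]
grip_width: 0.238
gripper_force: 79.4
```

```bash
python3 - <<'E'
from h import *
s=ctrl.get_state(); T=s['tool_pos']; print(T,s['tcp_rot'],s['gripper_force'],s['joints'])
w=grab('wrist','wr7'); a,k,c,n,N,r=tilt(w,240,370); print(a,c-T)
P=cloud(w)[150:420,310:340].reshape(-1,3); ax=np.array([-np.cos(a),0,-np.sin(a)])
m=abs((P-c)@n)<.0025; q=(P[m]-T)@ax; print('along axis from TCP: rear',np.sort(q)[:5],'front',np.sort(q)[-5:])
h=((c-T)@n)-.011; print('axis offset along n from TCP',h)
rear=np.sort(q)[3]; tip=T+n*h+ax*(rear+.167+0)
print('tip est from rear',tip, tip-T)
d=grab('scene','sc2'); t=grab('top','top6'); print(proj(d,tip),proj(t,tip))
u,v=proj(d,tip).astype(int); a1=cv2.resize(d['pixels'][v-40:v+40,u-50:u+50,::-1],(400,320),interpolation=3)
u,v=proj(t,tip).astype(int); a2=cv2.resize(t['pixels'][v-40:v+40,u-50:u+50,::-1],(400,320),interpolation=3)
cv2.imwrite('pics/c4.png',np.hstack([a1,a2]))
weights(t)
E
```

```text
[ 0.6582925  -0.15042641  0.16251997] [ 9.57445802e-06  9.99999880e-01 -4.88559912e-04 -2.64322301e-05] 79.35855746269226 [-2.78868678e-01  6.37330421e-01  1.19402343e+00 -3.40890154e-05
  1.31028437e+00  1.29291355e+00]
0.45654520676202476 [0.01556613 0.00012058 0.0319744 ]
along axis from TCP: rear [-0.06059166 -0.06045596 -0.06043519 -0.06027198 -0.06024952] front [0.03660326 0.03682635 0.03704489 0.03713403 0.03716602]
axis offset along n from TCP 0.010837345340116426
tip est from rear [ 0.55771783 -0.15042057  0.12519634] [-1.00574675e-01  5.84525216e-06 -3.73236333e-02]
[310.41143782 237.53030567] [348.19712032 221.29514199]
[0.4538 0.0912 0.0867] board -0.0451 0.1011
```

View pics/c4.png

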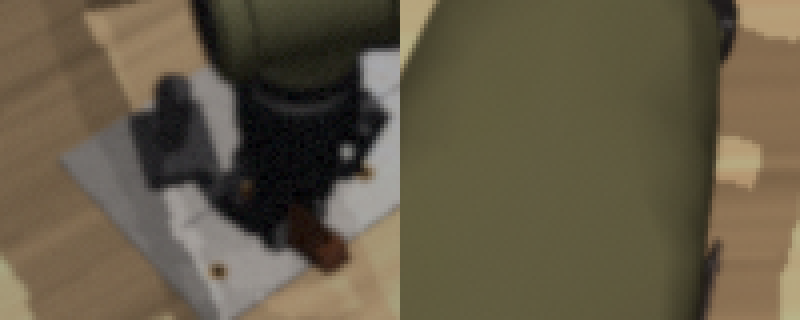

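The tip is hidden behind the gripper in both views. I'll turn the awl 90° so the tip points to -y, where the scene camera can see it.

play_rows:
  commands:
    - [0,0,0,-7]
    - [0,0,0,-14]
    - [0,0,0,-21]
    - [0,0,0,-28]
    - [0,0,0,-35]

```text
time_s: 28.4
tool_pos: [0.6586, -0.1501, 0.1625]
tcp_rot: [0.0, 0.953, 0.303, 0.0]
ft_force: [0.2, -0.6, -0.4]
grip_width: 0.243
gripper_force: 79.3
```

play_rows:
  commands:
    - [0,0,0,-7]
    - [0,0,0,-14]
    - [0,0,0,-21]
    - [0,0,0,-28]
    - [0,0,0,-35]

```text
time_s: 28.82
tool_pos: [0.6586, -0.1501, 0.1625]
tcp_rot: [0.0, 0.818, 0.576, 0.0]
ft_force: [-0.6, -0.1, -1.0]
grip_width: 0.24
gripper_force: 79.3
```

play_rows:
  commands:
    - [0,0,0,-7]
    - [0,0,0,-14]
    - [0,0,0,-20]
    - [0,0,0,-20]
    - [0,0,0,-20]

```text
time_s: 29.23
tool_pos: [0.6587, -0.15, 0.1625]
tcp_rot: [0.0, 0.708, 0.706, 0.0]
ft_force: [0.1, 0.1, -1.0]
grip_width: 0.238
gripper_force: 79.3
```

```bash
python3 - <<'E'
from h import *
w=load('wr4'); a,k,c,n,N,r=tilt(w,200,300); T=np.array([.5587,-.4844,.1515])
P=cloud(w)[150:420,310:340].reshape(-1,3); ax=np.array([-1,0,0]); m=abs((P-c)@n)<.0025; q=(P[m]-T)@ax; print('wr4 rear,front',np.sort(q)[3],np.sort(q)[-4])
s=ctrl.get_state(); T=s['tool_pos']; print(T,s['tcp_rot'])
tip=T+np.array([0,-.1006,-.0373])
d=grab('scene','sc3'); t=grab('top','top7'); print(proj(d,tip),proj(t,tip))
u,v=proj(d,tip).astype(int); print(u,v); a1=cv2.resize(d['pixels'][v-30:v+30,u-30:u+30,::-1],(400,400),interpolation=3)
u,v=proj(t,tip).astype(int); print(u,v);a2=cv2.resize(t['pixels'][v-30:v+30,u-30:u+30,::-1],(400,400),interpolation=3)
cv2.imwrite('pics/c5.png',np.hstack([a1,a2]))
E
```

```text
wr4 rear,front -0.0537096021339305 0.04170122617598959
[ 0.65871346 -0.15002655  0.16246145] [6.06737982e-05 7.08456898e-01 7.05754077e-01 5.12545821e-05]
[299.77712874 282.04107965] [389.61719791 178.17666608]
299 282
389 178
```

View pics/c5.png

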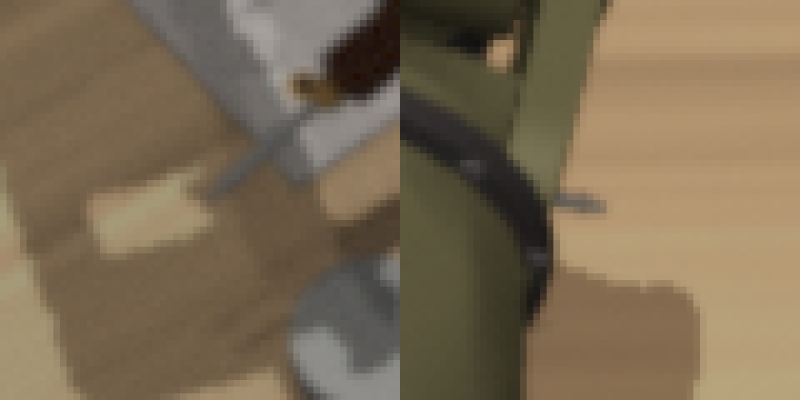

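The tip is at scene (300.4,280.8) and top (389.2,178.8), within about 1 px of the model. I'll refine and work out the moves.

```bash
python3 - <<'E'
from h import *
from scipy.optimize import least_squares
d=load('sc3');t=load('top7'); T=np.array([.65871,-.15003,.16246])
f=lambda X:np.r_[(proj(d,X)-[300.4,280.8]),(proj(t,X)-[389.2,178.8])]
r=least_squares(f,T+[0,-.1006,-.0373]); off=r.x-T; print(r.x,off,r.fun)
# eyelets cross-check by scene image: dark dots
s0=load('scene0')
M=np.array([[.5745,-.1495,.005],[.5589,-.069,.005],[.5632,-.0102,.005],[.5562,.0506,.005],[.5451,.116,.005]])
print([proj(s0,m).round(1).tolist() for m in M])
hsv=cv2.cvtColor(s0['pixels'],cv2.COLOR_RGB2HSV)
for m in M:
    u,v=proj(s0,m).astype(int); g=cv2.cvtColor(s0['pixels'],6+1)[v-6:v+7,u-6:u+7].astype(float)
    wt=np.clip(np.median(g)-15-g,0,None); yy,xx=np.mgrid[v-6:v+7,u-6:u+7]; print((xx*wt).sum()/wt.sum(),(yy*wt).sum()/wt.sum(), px(s0,(xx*wt).sum()/wt.sum(),(yy*wt).sum()/wt.sum(),.005)-m)
E
```

```text
[ 0.65699615 -0.24861425  0.12701516] [-0.00171385 -0.09858425 -0.03544484] [-0.34479543  0.0174159  -0.27293204 -0.1512739 ]
[[314.0, 265.1], [333.6, 248.5], [350.5, 240.4], [365.3, 229.7], [380.0, 217.7]]
314.08044382801666 264.3980582524272 [-1.96011146e-03  1.51233297e-03 -1.06685494e-16]
333.7549167927383 247.81391830559758 [-1.90512555e-03  1.73153140e-03 -3.28730099e-16]
350.6381486676017 239.82608695652175 [-1.57353349e-03  1.57000638e-03 -1.06685494e-16]
365.3338257016248 229.05317577548007 [-1.85309016e-03  1.51466461e-03  1.15359111e-16]
380.1294964028777 217.13489208633092 [-1.58638729e-03  1.71139021e-03 -1.06685494e-16]
```

play_rows:
  commands:
    - [3,-2.5,0,0]
    - [6,-5,0,0]
    - [10,-8.3,0,0]
    - [10,-8.3,0,0]
    - [10,-8.3,0,0]

```text
time_s: 29.75
tool_pos: [0.5747, -0.0477, 0.163]
tcp_rot: [0.0, 0.707, 0.707, 0.0]
ft_force: [1.4, -0.6, -1.2]
grip_width: 0.242
gripper_force: 79.3
```

play_rows:
  commands:
    - [0,0,3,0]
    - [0,0,6,0]
    - [0,0,9,0]
    - [0,0,11,0]
    - [0,0,11,0]

```text
time_s: 30.17
tool_pos: [0.5743, -0.0502, 0.0481]
tcp_rot: [-0.003, 0.708, 0.706, -0.002]
ft_force: [-1.8, -0.1, -0.5]
grip_width: 0.24
gripper_force: 79.3
```

play_rows:
  commands:
    - [0,0,0,0]
    - [0,0,0,0]
    - [0,0,0,0]

```text
time_s: 30.42
tool_pos: [0.5769, -0.0501, 0.0541]
tcp_rot: [0.001, 0.707, 0.707, 0.001]
ft_force: [-0.3, -0.2, -0.5]
grip_width: 0.239
gripper_force: 79.3
```

```bash
python3 - <<'E'
from h import *
s=ctrl.get_state(); T=s['tool_pos']; print(T,s['tcp_rot'],s['ft_force'])
d=grab('scene','sc4'); t=grab('top','top8'); tip=T+[-.0013,-.0997,-.0368]; m=[.5745,-.1495,.005]
o=[]
for c in(d,t):
    print(proj(c,tip),proj(c,m)); u,v=proj(c,m).astype(int); o.append(cv2.resize(c['pixels'][v-20:v+20,u-20:u+20,::-1],(400,400),interpolation=3))
cv2.imwrite('pics/c6.png',np.hstack(o))
E
```

```text
[ 0.57694324 -0.05012666  0.05412195] [0.0011606  0.70736948 0.70684251 0.0008564 ] [-0.33319457 -0.19685285 -0.50386098]
[314.16253041 263.1821512 ] [314.02484321 265.12202029]
[344.44097692 223.74118579] [343.99687621 225.21398928]
```

View pics/c6.png

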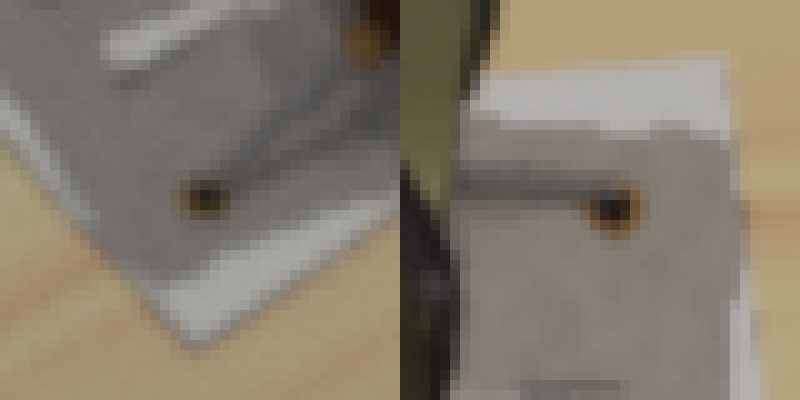

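The tip shows just at eyelet 1: scene crop (215,180), top crop (618,190). Descending to contact.

play_rows:
  commands:
    - [0,-0.1,0.4,0]
    - [0,-0.1,0.8,0]
    - [0,-0.1,1.1,0]
    - [0,-0.1,1.1,0]
    - [0,-0.1,1.1,0]

```text
time_s: 30.93
tool_pos: [0.5753, -0.0498, 0.0416]
tcp_rot: [0.001, 0.707, 0.707, 0.0]
ft_force: [0.3, -0.8, 5.1]
grip_width: 0.239
gripper_force: 80.0
```

play_rows:
  commands:
    - [0,0,0.1,0]
    - [0,0,0.2,0]
    - [0,0,0.2,0]
    - [0,0,0.2,0]

```text
time_s: 31.27
tool_pos: [0.5756, -0.0499, 0.0399]
tcp_rot: [0.001, 0.707, 0.707, 0.0]
ft_force: [1.5, -0.5, 5.6]
grip_width: 0.239
gripper_force: 80.0
```

play_rows:
  commands:
    - [0,0,0,0]
    - [0,0,0,0]
    - [0,0,0,0]
    - [0,0,0,0]
    - [0,0,0,0]
  hand: -1
  newtons: 120

```text
time_s: 31.68
tool_pos: [0.5757, -0.05, 0.04]
tcp_rot: [0.001, 0.707, 0.707, 0.001]
ft_force: [1.0, -1.1, 6.5]
grip_width: 0.233
gripper_force: 118.1
```

play_rows:
  commands:
    - [0,0,0,0]
    - [0,0,0,0]
    - [0,0,0,0]
    - [0,0,0,0]
    - [0,0,0,0]

```text
time_s: 32.1
tool_pos: [0.5757, -0.05, 0.04]
tcp_rot: [0.001, 0.707, 0.707, 0.001]
ft_force: [1.2, 0.5, 5.5]
grip_width: 0.233
gripper_force: 118.1
```

play_rows:
  commands:
    - [0,0,0,0]
    - [0,0,0,0]
    - [0,0,0,0]
    - [0,0,0,0]
    - [0,0,0,0]

```text
time_s: 32.52
tool_pos: [0.5757, -0.05, 0.04]
tcp_rot: [0.001, 0.707, 0.707, 0.001]
ft_force: [1.3, -0.6, 6.2]
grip_width: 0.231
gripper_force: 118.1
```

```bash
python3 - <<'E'
from h import *
s=ctrl.get_state(); T=s['tool_pos']; print(T,s['ft_force'],s['ft_torque'])
d=grab('scene','sc5'); t=grab('top','top9'); w=grab('wrist','wr9'); m=[.5745,-.1495,.005]
P=cloud(w)[240:370,310:340].reshape(-1,3); A=np.c_[P[:,:2],np.ones(len(P))]; k=np.linalg.lstsq(A,P[:,2],rcond=None)[0]; print('tilt',np.arctan(np.hypot(*k[:2])),k)
o=[]
for c in(d,t):
    u,v=proj(c,m).astype(int); o.append(cv2.resize(c['pixels'][v-20:v+20,u-20:u+20,::-1],(400,400),interpolation=3))
cv2.imwrite('pics/c7.png',np.hstack(o))
E
```

```text
[ 0.57568184 -0.05000211  0.03996932] [ 1.32239491 -0.59598582  6.24339009] [-0.68709556 -0.38240622  0.13122173]
tilt 0.4766563689805023 [-0.0237491   0.51582191  0.10249613]
```

View pics/c7.png

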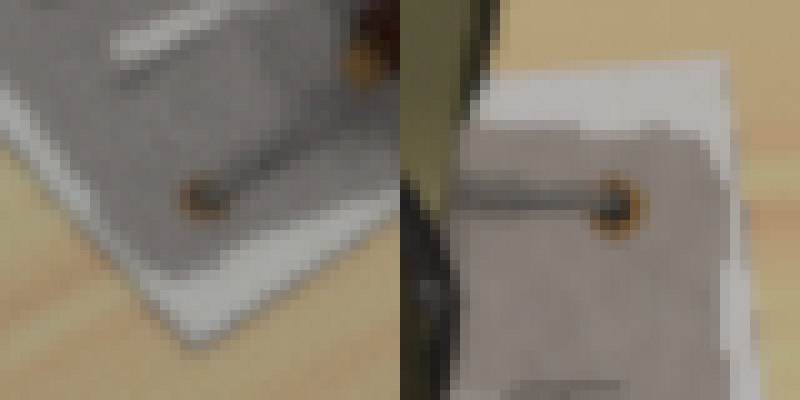

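The tip sits inside the dot of eyelet 1 in both views and the tilt is 0.477 rad. Force was about 6 N for over a second. Next is eyelet 2, with a -1 mm correction in x.

play_rows:
  commands:
    - [0,0,-2,0]
    - [4,-0.8,-2,0]
    - [8.05,-1.7,-2,0]
    - [8.05,-1.7,-2,0]
    - [8.05,-1.7,-2,0]

```text
time_s: 33.08
tool_pos: [0.5574, 0.0324, 0.0591]
tcp_rot: [-0.0, 0.706, 0.708, -0.0]
ft_force: [-0.4, -1.2, -0.9]
grip_width: 0.235
gripper_force: 117.9
```

play_rows:
  commands:
    - [0,0,0,0]
    - [0,0,0,0]
    - [0,0,0.7,0]
    - [0,0,1.2,0]
    - [0,0,1.6,0]

```text
time_s: 33.5
tool_pos: [0.5576, 0.0302, 0.0422]
tcp_rot: [-0.0, 0.707, 0.707, -0.0]
ft_force: [0.0, -0.6, 0.1]
grip_width: 0.234
gripper_force: 117.9
```

play_rows:
  commands:
    - [0,0,0.2,0]
    - [0,0,0.3,0]
    - [0,0,0.4,0]
    - [0,0,0.4,0]
    - [0,0,0.4,0]

```text
time_s: 33.92
tool_pos: [0.5581, 0.0307, 0.0398]
tcp_rot: [0.0, 0.707, 0.707, 0.0]
ft_force: [-1.9, 1.9, 7.6]
grip_width: 0.233
gripper_force: 118.9
```

```bash
python3 - <<'E'
from h import *
s=ctrl.get_state(); T=s['tool_pos']; print(T,T+[-.0013,-.0997,-.0368]-[.5589,-.069,.005],s['ft_force'])
E
```

```text
[0.55808626 0.03069367 0.03980299] [-2.11374422e-03 -6.32575298e-06 -1.99701374e-03] [-1.93495972  1.88135156  7.59194867]
```

play_rows:
  commands:
    - [0,0,0,0]
    - [0,0,0,0]
    - [0,0,0,0]
    - [0,0,0,0]
    - [0,0,0,0]

```text
time_s: 34.33
tool_pos: [0.5581, 0.0307, 0.0398]
tcp_rot: [0.0, 0.707, 0.707, 0.0]
ft_force: [-2.6, 2.1, 7.7]
grip_width: 0.234
gripper_force: 118.9
```

play_rows:
  commands:
    - [0,0,0,0]
    - [0,0,0,0]
    - [0,0,0,0]
    - [0,0,0,0]
    - [0,0,0,0]

```text
time_s: 34.75
tool_pos: [0.5581, 0.0307, 0.0398]
tcp_rot: [0.0, 0.707, 0.707, 0.0]
ft_force: [-1.7, 1.7, 7.3]
grip_width: 0.232
gripper_force: 118.9
```

play_rows:
  commands:
    - [0,0,-2,0]
    - [3,0.3,-2,0]
    - [5.9,0.5,-2,0]
    - [5.9,0.5,-2,0]
    - [5.9,0.5,-2,0]

```text
time_s: 35.17
tool_pos: [0.5628, 0.0907, 0.0591]
tcp_rot: [-0.0, 0.706, 0.708, -0.0]
ft_force: [0.0, 0.1, -1.2]
grip_width: 0.232
gripper_force: 118.1
```

play_rows:
  commands:
    - [0,0,0,0]
    - [0,0,0,0]
    - [0,0,0.7,0]
    - [0,0,1.2,0]
    - [0,0,1.6,0]

```text
time_s: 35.58
tool_pos: [0.5626, 0.0892, 0.0423]
tcp_rot: [-0.0, 0.707, 0.707, -0.0]
ft_force: [0.5, -0.7, -1.0]
grip_width: 0.236
gripper_force: 118.1
```

play_rows:
  commands:
    - [0,0,0.2,0]
    - [0,0,0.3,0]
    - [0,0,0.4,0]
    - [0,0,0.4,0]
    - [0,0,0.4,0]

```text
time_s: 36.0
tool_pos: [0.5631, 0.0898, 0.0398]
tcp_rot: [0.0, 0.707, 0.707, 0.0]
ft_force: [-2.7, 1.7, 7.2]
grip_width: 0.231
gripper_force: 118.9
```

play_rows:
  commands:
    - [0,0,0,0]
    - [0,0,0,0]
    - [0,0,0,0]
    - [0,0,0,0]
    - [0,0,0,0]

```text
time_s: 36.42
tool_pos: [0.5631, 0.0898, 0.0399]
tcp_rot: [0.0, 0.707, 0.707, 0.0]
ft_force: [-3.0, 1.9, 7.5]
grip_width: 0.235
gripper_force: 118.9
```

play_rows:
  commands:
    - [0,0,0,0]
    - [0,0,0,0]
    - [0,0,0,0]
    - [0,0,0,0]
    - [0,0,0,0]

```text
time_s: 36.83
tool_pos: [0.5631, 0.0898, 0.0399]
tcp_rot: [0.0, 0.707, 0.707, 0.0]
ft_force: [-3.1, 1.4, 7.1]
grip_width: 0.229
gripper_force: 118.9
```

play_rows:
  commands:
    - [0,0,-2,0]
    - [3,-0.3,-2,0]
    - [6.1,-0.7,-2,0]
    - [6.1,-0.7,-2,0]
    - [6.1,-0.7,-2,0]

```text
time_s: 37.25
tool_pos: [0.5556, 0.1518, 0.0592]
tcp_rot: [-0.0, 0.706, 0.708, -0.0]
ft_force: [0.6, -0.0, -0.8]
grip_width: 0.23
gripper_force: 118.1
```

play_rows:
  commands:
    - [0,0,0,0]
    - [0,0,0,0]
    - [0,0,0.7,0]
    - [0,0,1.2,0]
    - [0,0,1.6,0]

```text
time_s: 37.67
tool_pos: [0.5557, 0.1502, 0.0422]
tcp_rot: [-0.0, 0.707, 0.707, -0.0]
ft_force: [0.1, 0.1, -0.7]
grip_width: 0.234
gripper_force: 118.1
```

play_rows:
  commands:
    - [0,0,0.2,0]
    - [0,0,0.3,0]
    - [0,0,0.4,0]
    - [0,0,0.4,0]
    - [0,0,0.4,0]

```text
time_s: 38.08
tool_pos: [0.5561, 0.1508, 0.0399]
tcp_rot: [0.0, 0.707, 0.707, 0.0]
ft_force: [-2.0, 1.1, 6.8]
grip_width: 0.231
gripper_force: 118.9
```

play_rows:
  commands:
    - [0,0,0,0]
    - [0,0,0,0]
    - [0,0,0,0]
    - [0,0,0,0]
    - [0,0,0,0]

```text
time_s: 38.5
tool_pos: [0.5561, 0.1507, 0.0399]
tcp_rot: [0.0, 0.707, 0.707, 0.0]
ft_force: [-1.8, 0.9, 6.2]
grip_width: 0.236
gripper_force: 118.9
```

play_rows:
  commands:
    - [0,0,0,0]
    - [0,0,0,0]
    - [0,0,0,0]
    - [0,0,0,0]
    - [0,0,0,0]

```text
time_s: 38.92
tool_pos: [0.5561, 0.1508, 0.0399]
tcp_rot: [0.0, 0.707, 0.707, 0.0]
ft_force: [-2.7, 0.7, 7.9]
grip_width: 0.232
gripper_force: 118.9
```

```bash
python3 - <<'E'
from h import *
s=ctrl.get_state(); T=s['tool_pos']; print(T,s['ft_force'],s['tcp_rot'])
t=grab('top','t4'); w=grab('wrist','w4'); weights(t)
P=cloud(w)[240:370,310:340].reshape(-1,3); A=np.c_[P[:,:2],np.ones(len(P))]; k=np.linalg.lstsq(A,P[:,2],rcond=None)[0]; print('tilt',np.arctan(np.hypot(*k[:2])))
t0=load('top0')
for n,m in(('m4',[.5562,.0506,.005]),('m5',[.5451,.116,.005])):
    u,v=proj(t,m).round().astype(int)
    for c in(t0,t): print(n,u,v);print(cv2.cvtColor(c['pixels'],7)[v-5:v+6,u-8:u+7])
E
```

```text
[0.55609678 0.1507524  0.03988673] [-2.71987741  0.71072441  7.9040494 ] [2.19218023e-04 7.07144850e-01 7.07068656e-01 1.71201547e-04]
[ 0.4671 -0.1164  0.0866] board -0.046 -0.107
[ 0.4617 -0.0112  0.087 ] board -0.0442 -0.0016
[0.4534 0.091  0.0866] board -0.0455 0.101
tilt 0.46290584538434204
m4 265 234
[[161 161 161 161 161 160 161 161 161 161 161 160 161 161 161]
 [161 161 161 161 161 161 161 160 160 159 159 160 161 161 161]
 [161 161 161 161 161 161 157 148 145 145 142 155 160 161 161]
 [161 161 161 161 161 159 146 120 103 104 116 134 155 160 161]
 [161 161 161 161 160 151 130  88  57  61  93 127 155 161 161]
 [161 160 161 161 160 146 123  75  47  49  81 123 155 161 161]
 [161 161 161 161 160 151 134  97  67  81 111 124 153 161 161]
 [161 161 161 161 160 158 149 126 119 123 126 143 158 160 161]
 [161 161 161 161 161 160 158 152 152 152 149 156 161 161 161]
 [161 161 161 161 161 161 161 160 160 160 159 160 161 161 161]
 [161 161 161 161 161 161 160 161 162 161 160 161 161 161 161]]
m4 265 234
[[156 154 148 146 141 142 147 140 139 132 128 133 137 142 143]
 [158 150 145 145 140 14
[... 1316 characters left out ...]
39 239
[[ 26  26  29  29  27  29  30  30  31  33  47  57  65  71  80]
 [ 24  25  26  23  26  26  27  29  28  33  57  61  64  70  84]
 [ 26  28  28  32  32  28  25  23  23  38  62  73  77  79  87]
 [ 24  38  64  71  69  58  45  26  15  30  49  72  83  87  97]
 [ 24  43  76  85  85  73  56  28   8  16  41  68  83  97 104]
 [ 21  43  78  85  87  78  63  35  16  22  52  69  83  99 106]
 [ 23  39  79  88  88  84  71  51  37  40  68  76  83  93 106]
 [ 26  38  88  98 100  97  83  71  60  64  79  84  85  88 105]
 [ 27  37  83  95  95  94  86  82  79  80  84  93  89  88 105]
 [ 26  36  75  85  86  87  85  85  85  85  87  98  92  88 104]
 [ 24  31  68  81  85  85  85  85  83  83  86  98  91  87 101]]
```

The needle lies centred on eyelet 4's row and ends inside its dot. Eyelet 5 next.

play_rows:
  commands:
    - [0,0,-2,0]
    - [3,-0.5,-2,0]
    - [6.5,-1.1,-2,0]
    - [6.5,-1.1,-2,0]
    - [6.5,-1.1,-2,0]

```text
time_s: 39.43
tool_pos: [0.5445, 0.217, 0.0591]
tcp_rot: [-0.0, 0.706, 0.708, -0.0]
ft_force: [0.9, -1.6, -0.6]
grip_width: 0.232
gripper_force: 118.0
```

play_rows:
  commands:
    - [0,0,0,0]
    - [0,0,0,0]
    - [0,0,0.7,0]
    - [0,0,1.2,0]
    - [0,0,1.6,0]

```text
time_s: 39.85
tool_pos: [0.5447, 0.2151, 0.0423]
tcp_rot: [-0.0, 0.707, 0.707, -0.0]
ft_force: [-0.1, -0.1, -1.1]
grip_width: 0.234
gripper_force: 118.0
```

play_rows:
  commands:
    - [0,0,0.2,0]
    - [0,0,0.3,0]
    - [0,0,0.4,0]
    - [0,0,0.4,0]
    - [0,0,0.4,0]

```text
time_s: 40.27
tool_pos: [0.5451, 0.2157, 0.0398]
tcp_rot: [0.0, 0.707, 0.707, 0.0]
ft_force: [-2.4, 0.8, 6.7]
grip_width: 0.232
gripper_force: 118.9
```

play_rows:
  commands:
    - [0,0,0,0]
    - [0,0,0,0]
    - [0,0,0,0]
    - [0,0,0,0]
    - [0,0,0,0]

```text
time_s: 40.68
tool_pos: [0.5451, 0.2157, 0.0399]
tcp_rot: [0.0, 0.707, 0.707, 0.0]
ft_force: [-2.2, 0.5, 7.9]
grip_width: 0.232
gripper_force: 118.9
```

play_rows:
  commands:
    - [0,0,0,0]
    - [0,0,0,0]
    - [0,0,0,0]
    - [0,0,0,0]
    - [0,0,0,0]

```text
time_s: 41.1
tool_pos: [0.5451, 0.2158, 0.0399]
tcp_rot: [0.0, 0.707, 0.707, 0.0]
ft_force: [-2.3, 0.4, 5.6]
grip_width: 0.231
gripper_force: 118.9
```

```bash
python3 - <<'E'
from h import *
s=ctrl.get_state(); T=s['tool_pos']; print(T,s['ft_force'])
# cradle fit from scene0 & top0 depth clouds
for n in('scene0','top0'):
    P=cloud(load(n)).reshape(-1,3); P=P[(abs(P[:,0]-.605)<.085)&(abs(P[:,1]-.287)<.055)]
    for lo,hi in((.005,.012),(.026,.032),(.046,.06)):
        q=P[(P[:,2]>lo)&(P[:,2]<hi)]
        if len(q)>8: print(n,lo,len(q),[np.round(a,1) for a in cv2.minAreaRect((q[:,:2]*1000).astype(np.float32))],q[:,2].mean().round(4))
w=load('wr1'); P=cloud(w).reshape(-1,3); P=P[(abs(P[:,0]-.605)<.085)&(abs(P[:,1]-.287)<.055)]
for lo,hi in((.005,.012),(.026,.032),(.046,.06)):
    q=P[(P[:,2]>lo)&(P[:,2]<hi)]; print('wr1',lo,len(q),[np.round(a,1) for a in cv2.minAreaRect((q[:,:2]*1000).astype(np.float32))])
E
```

```text
[0.54511312 0.21575693 0.03990191] [-2.32492005  0.40790899  5.56689137]
scene0 0.005 441 [array([605.4, 286.7]), array([108.9, 168.7]), np.float64(89.2)] 0.0082
scene0 0.026 44 [array([605.4, 286.8]), array([82.7, 45.9]), np.float64(2.5)] 0.0292
scene0 0.046 44 [array([602.9, 289. ]), array([80.5, 51.9]), np.float64(0.0)] 0.0522
top0 0.005 862 [array([603.9, 287.8]), array([106.3, 163.8]), np.float64(89.0)] 0.0086
top0 0.026 96 [array([604. , 288.3]), array([50.8, 77.2]), np.float64(89.3)] 0.0293
top0 0.046 83 [array([605. , 289.5]), array([53.2, 78.2]), np.float64(87.9)] 0.0524
wr1 0.005 10941 [array([604.8, 289.5]), array([ 64.4, 120.3]), np.float64(89.1)]
wr1 0.026 1174 [array([604.6, 289.4]), array([50.4, 78.1]), np.float64(89.3)]
wr1 0.046 1228 [array([604.6, 288.9]), array([54. , 78.3]), np.float64(89.4)]
```

All five eyelets are touched. Next: lift, move over the cradle at (0.605,0.289, axis about -0.8°) and turn back.

play_rows:
  commands:
    - [0,0,-3,0]
    - [0,0,-6,0]
    - [0,0,-10,0]
    - [2,1.5,-10,0]
    - [4,3,-10,0]

```text
time_s: 41.52
tool_pos: [0.5763, 0.2561, 0.1427]
tcp_rot: [0.001, 0.708, 0.707, 0.002]
ft_force: [-0.2, -0.4, -1.3]
grip_width: 0.231
gripper_force: 118.1
```

play_rows:
  commands:
    - [2,1.5,0,7]
    - [3.4,2.5,0,14]
    - [3.4,2.5,0,21]
    - [3.4,2.5,0,28]
    - [3.4,2.5,0,35]

```text
time_s: 41.93
tool_pos: [0.5998, 0.2899, 0.1387]
tcp_rot: [-0.0, 0.888, 0.459, -0.0]
ft_force: [0.7, -0.3, -0.3]
grip_width: 0.229
gripper_force: 118.0
```

play_rows:
  commands:
    - [0,0,0,7]
    - [0,0,0,14]
    - [0,0,0,21]
    - [0,0,0,28]
    - [0,0,0,35]

```text
time_s: 42.35
tool_pos: [0.5999, 0.2896, 0.139]
tcp_rot: [0.0, 0.985, 0.171, -0.0]
ft_force: [0.4, -0.7, -0.0]
grip_width: 0.23
gripper_force: 118.0
```

play_rows:
  commands:
    - [0,0,0,7]
    - [0,0,0,14]
    - [0,0,0,20.8]
    - [0,0,0,20.8]
    - [0,0,0,20.8]

```text
time_s: 42.77
tool_pos: [0.5999, 0.2897, 0.1391]
tcp_rot: [0.0, 1.0, -0.005, -0.0]
ft_force: [0.5, -0.7, -1.1]
grip_width: 0.233
gripper_force: 118.0
```

```bash
python3 - <<'E'
from h import *
s=ctrl.get_state(); T=s['tool_pos']; q=s['tcp_rot']; print(T,2*np.degrees(np.arctan2(q[2],q[1])))
w=grab('wrist','w6'); a,k,c,n,N,r=tilt(w,240,370); print(a,k,c-T)
P=cloud(w)[150:420,310:340].reshape(-1,3); ax=np.array([-np.cos(a),0,-np.sin(a)])
m=abs((P-c)@n)<.0025; z=(P[m]-T)@ax; print('rear',np.sort(z)[3],'h',(c-T)@n-.011)
for nm in('wrist',):
    P=cloud(w).reshape(-1,3); P=P[(abs(P[:,0]-.605)<.085)&(abs(P[:,1]-.287)<.055)]
    q=P[(P[:,2]>.005)&(P[:,2]<.012)]; print(len(q),cv2.minAreaRect((q[:,:2]*1000).astype(np.float32)))
# handle lateral centre
P=cloud(w)[250:360].reshape(-1,3); P=P[(abs((P-c)@n)<.002)]; print('y range',np.percentile(P[:,1],[1,99])-T[1])
weights(grab('top','t6'))
E
```

```text
[0.59988787 0.28966744 0.13912582] -0.5894430502971789
0.4327402088555782 [ 0.46194177 -0.00598677 -0.11208305] [ 1.55594940e-02 -1.77313219e-05  3.13579107e-02]
rear -0.059504510997306415 h 0.010941889636602312
3966 ((610.6984252929688, 289.0105895996094), (64.2665023803711, 107.8126449584961), 89.15963745117188)
y range [-0.0190161   0.01980076]
[ 0.4671 -0.1165  0.0866] board -0.046 -0.107
[ 0.4617 -0.0112  0.0868] board -0.0443 -0.0016
[0.4535 0.091  0.0865] board -0.0454 0.1009
```

play_rows:
  commands:
    - [0,0.05,2.5,0]
    - [0,0.05,5,0]
    - [0,0.05,7,0]
    - [0,0.05,8,0]
    - [0,0.05,8,0]

```text
time_s: 43.28
tool_pos: [0.5989, 0.2888, 0.0568]
tcp_rot: [0.001, 1.0, -0.006, -0.002]
ft_force: [0.1, -0.3, -1.3]
grip_width: 0.231
gripper_force: 118.0
```

play_rows:
  commands:
    - [0,0,0,0]
    - [0,0,0.4,0]
    - [0,0,0.8,0]
    - [0,0,1.1,0]
    - [0,0,1.3,0]

```text
time_s: 43.7
tool_pos: [0.5999, 0.2893, 0.0463]
tcp_rot: [-0.0, 1.0, -0.007, 0.0]
ft_force: [-0.9, 0.1, -0.5]
grip_width: 0.233
gripper_force: 118.0
```

play_rows:
  commands:
    - [0,0,0,0]
    - [0,0,0,0]
    - [0,0,0,0]

```text
time_s: 43.95
tool_pos: [0.6, 0.2893, 0.0465]
tcp_rot: [-0.0, 1.0, -0.007, 0.0]
ft_force: [0.3, -0.7, -1.4]
grip_width: 0.234
gripper_force: 118.0
```

Continue down in small steps, watching for contact.

play_rows:
  commands:
    - [0,0,0.2,0]
    - [0,0,0.3,0]
    - [0,0,0.4,0]
    - [0,0,0.5,0]
    - [0,0,0.5,0]
  hand: -1
  newtons: 20

```text
time_s: 44.37
tool_pos: [0.6008, 0.2895, 0.0444]
tcp_rot: [-0.001, 1.0, -0.007, 0.001]
ft_force: [-6.5, -4.8, 23.9]
grip_width: 0.232
gripper_force: 121.4
```

play_rows:
  commands:
    - [0,0,0.1,0]
    - [0,0,0.2,0]
    - [0,0,0.3,0]
    - [0,0,0.3,0]

```text
time_s: 44.7
tool_pos: [0.6011, 0.2897, 0.0426]
tcp_rot: [-0.001, 1.0, -0.007, 0.002]
ft_force: [-9.0, -3.9, 32.8]
grip_width: 0.234
gripper_force: 123.0
```

play_rows:
  commands:
    - [0,0,-0.2,0]
    - [0,0,-0.2,0]
    - [0,0,-0.2,0]
    - [0,0,-0.2,0]
    - [0,0,-0.2,0]
  hand: -0.4
  newtons: 20

```text
time_s: 45.12
tool_pos: [0.5997, 0.2892, 0.0398]
tcp_rot: [0.0, 1.0, -0.007, -0.0]
ft_force: [-0.7, 0.1, -0.1]
grip_width: 0.297
gripper_force: 0.0
```

```bash
python3 - <<'E'
from h import *
s=ctrl.get_state(); T=s['tool_pos']; print(T,s['ft_force'],s['grip_width'],s['gripper_force'])
w=grab('wrist','w8'); a,k,c,n,N,r=tilt(w,240,370); print(a,c,N,r)
E
```

```text
[0.59973619 0.28920486 0.03981467] [-0.72399774  0.14361225 -0.07109023] 0.296638834002622 0.0
0.010093891812636502 [0.60393381 0.28915122 0.05158777] 3206 0.0004166477285229737
```

The awl dropped level into both saddles: top face at z = 51.6 mm, tilt 0.01. Open and withdraw.

play_rows:
  commands:
    - [0,0,0,0]
    - [0,0,0,0]
    - [0,0,0,0]
    - [0,0,0,0]
    - [0,0,0,0]
  hand: 0.2

```text
time_s: 45.58
tool_pos: [0.5999, 0.2892, 0.0403]
tcp_rot: [-0.0, 1.0, -0.007, -0.0]
ft_force: [0.1, 0.4, -0.6]
grip_width: 0.599
gripper_force: 0.0
```

play_rows:
  commands:
    - [0,0,-2,0]
    - [0,0,-5,0]
    - [0,0,-9,0]
    - [0,0,-13,0]
    - [0,0,-15,0]

```text
time_s: 46.0
tool_pos: [0.6008, 0.2896, 0.1959]
tcp_rot: [-0.001, 1.0, -0.007, 0.003]
ft_force: [0.7, 0.9, 0.5]
grip_width: 0.601
gripper_force: 0.0
```

play_rows:
  commands:
    - [-4,0,0,0]
    - [-8,0,0,0]
    - [-10,0,0,0]
    - [-10,0,0,0]
    - [-10,0,0,0]

```text
time_s: 46.42
tool_pos: [0.4995, 0.2909, 0.191]
tcp_rot: [-0.0, 1.0, -0.007, 0.0]
ft_force: [0.6, 0.6, 0.1]
grip_width: 0.602
gripper_force: 0.0
```

```bash
python3 - <<'E'
from h import *
w=grab('wrist','w9'); P=cloud(w).reshape(-1,3); px_=w['pixels'].reshape(-1,3)
Q=P[(abs(P[:,0]-.605)<.085)&(abs(P[:,1]-.289)<.055)]
f=lambda lo,hi,Q:cv2.minAreaRect((Q[(Q[:,2]>lo)&(Q[:,2]<hi)][:,:2]*1000).astype(np.float32))
print('base',f(.005,.012,Q))
B=Q[(abs(Q[:,1]-.289)<.0125)&(Q[:,2]>.047)&(Q[:,2]<.054)]; print('handle',f(.047,.054,B),B[:,2].mean(),len(B))
A=np.c_[B[:,:2],np.ones(len(B))]; print(np.linalg.lstsq(A,B[:,2],rcond=None)[0])
t=grab('top','t9'); weights(t)
P=cloud(t); q=P[158:196,345:380].reshape(-1,3); q=q[(q[:,2]>.015)&(q[:,2]<.04)]; print('tin',(q.min(0)+q.max(0))/2, ctrl.get_state()['tool_pos'])
E
```

```text
base ((604.6410522460938, 289.12335205078125), (64.07308959960938, 119.86748504638672), 89.20263671875)
handle ((603.2124633789062, 290.02435302734375), (21.99352264404297, 109.69624328613281), 89.28960418701172) 0.05108038944421372 4502
[ 0.00493341 -0.00450269  0.04937952]
[ 0.4671 -0.1167  0.0862] board -0.046 -0.1072
[ 0.4617 -0.0112  0.0867] board -0.0442 -0.0016
[0.4534 0.091  0.0865] board -0.0455 0.1009
tin [ 0.70057092 -0.19718144  0.02278632] [0.50057063 0.29063149 0.19045727]
```

```bash
python3 -c "
from cell import ctrl
print(ctrl.hand_in())"
```

```text
the job is handed in; nothing more can be done
None
```

The job is handed in; no verdict came back. By my own measurements the three weights present stand level on the board, all five eyelets were touched in order for about a second each, the awl lies level in both saddles, and the chalk tin has not moved.

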